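Lay the tall plaster core down on its side

ROBOT

A 6-joint arm with a two-finger parallel gripper is mounted at the origin on a cart in front of the work surface, level with it; the furniture and walls round the work are solid. World frame = base frame: x ahead of the robot, y to its left, z up, the work surface at z = 0. Lengths are in m, angles in rad, forces in N, time in s.
With the tool pointing down it reaches from about 0.325 to 0.75 m from the base axis. Payload 7.6 kg.
Tool frame: the origin (TCP) lies on the centre line of the jaws, within the pads' length; the fingertips stand 17 mm ahead of it and the grasp point (between the pads) lies 2 mm behind it; z points along the fingers, y is the direction in which the jaws open and shut (so a half turn about z gives the same grasp; the last joint's range is limited). The gripper opens to 85 mm and grips with 20 to 120 N. Pads are 22 mm wide; open, the fingers measure 114 mm over their backs; the gripper's body (76 mm by 85 mm) begins 54 mm behind the grasp point. The pads swing forward as they close: fully open they stand 13 mm farther back than shut.
Start: joints at [1.232, 0.052, 1.401, -0, 1.689, -0.07], TCP at [0.139, 0.506, 0.248] pointing down, gripper open.
Joint ranges: [-2.9, 2.9], [-0.91, 2.17], [0.12, 2.37], [-1.06, 4.2], [0.26, 2.73], [-2.93, 2.93]. Speed limits (rad/s): [2.57, 2.57, 3.01, 3.14, 3.14, 3.14].

INTERFACE

Orientations are given as a rotation vector (axis times angle).
In Python, from rig import r gives the robot as it stands.
- The arm moves only by the tool carry_out, never from a script. Its argument "plan" is a list of rows, each a list of 7 numbers: the opening, from 0 (shut) to 1 (fully open), then the shift along the tool's x, y, z in mm, then the turn, a rotation vector about the tool's x, y, z in rad. A call has exactly 10 rows; each row is the pose to reach, as a shift and turn from the pose commanded when the call began, along the tool's axes at that moment; what a row does not reach only later rows make up. A row lasts 1/10 s, in which the tool goes at most 50 mm and 8.59 degrees, less where a joint would pass 70% of its speed; a pose out of reach is approached as far as the arm can. A call with a gripper value outside its range is refused whole. The fingers move at their own pace and stop on an object; the grip force is fixed at half the most. Time passes only in rows, so rows that repeat a pose let the fingers close, or fill a call up. It gives the time, the measured TCP pose, the force and the opening at its end, in the units of the state.
- r.sense(): the state, without advancing time (a new reading comes with each control period).
- r.grab_frame(name): name is "scene" or "side" or "wrist"; returns a dict with "color" (400x640x3 uint8, blue, green, red), "K" (3x3 intrinsics, pixels), "pose" (4x4, takes a point from camera to world coordinates). Camera axes: x right, y down, z forward; pixel columns grow to the right and rows downward; lengths in m; the calibration is good to about 2 mm. A picture is of the moment at which its call begins. There is no depth.
- r.close_job(): hands the job in, once; it reports no verdict.
The state is a dict: "t": time; "qpos": joint angles; "dq": joint speeds; "tau": joint torques, N m; "position": TCP position; "tcp_rot": TCP orientation; "wrist_force": force on the tool from outside, world axes, zero at the start; "wrist_torque": the same for the moment, N m; "gripper_width": finger opening in m.
Only numpy, scipy, OpenCV 4.12 (cv2) and the standard library are available. Lean on these libraries where they do the work, as an engineer would, in place of code of your own. Each camera call takes 0.05 s, during which the arm holds its last target.

TASK

Lay the tall plaster core on its side on the plywood laying-down board, so that its damp underside can dry. Without gripping or lifting it, push it along the board until its flat foot meets the low wooden stop strip, then tip it over that strip and ease it all the way down with your fingertips until its side rests on the cork-topped rail and the foot stands on edge on the board just behind the strip. Plaster chips easily, so never let the core drop and never press it hard, and leave the small core, brush, tin and sanding block where they are.

Things in the scene. Friction and masses are not known exactly. Their poses are not given: they have to be found in the camera images.
- core: the tall white plaster core, loose, 0.40 to 0.50 kg, upright at first. Origin: centre of its underside; z: up its length to the head, 150 mm; x: towards the stop strip (within 0.2 rad of the board's x at the start). Foot: a rectangular flange, 112 mm along x, 100 mm along y, 12 mm thick. Centre of mass on the axis, about 59 mm up; it goes over by itself once it leans past about 43 degrees
- head (a point): middle of the core's top. The square column stands centred on the foot, from 12 to 150 mm up: 50 mm along x by 60 mm along y at its base, 44 by 52 mm at the head. Round it a ledge of the foot is free, 31 mm wide on the -x and +x sides, 20 mm on the y sides (low round keys, 5 mm high, at its four corners)
- corner (a point): middle of the inner corner between the column's -x face and the ledge of the foot, (-25, 0, 12) mm in the core's frame. A fingertip near it pushes the column over (better rubbing up the face than down it: friction is 0.5 to 0.7 and jams a downward slide); once the core is past its balance the ledge bears on the fingertip and can be let down on it. The corner stays open upward from upright to lying
- foot_edge (a point): middle of the lower +x edge of the core's foot, (56, 0, 0) mm in the core's frame: the edge that meets the stop strip and on which the core tips; as it tips, the strip makes this edge creep back along the deck by some 12 mm
- board: the laying-down board, fixed: plywood, 345 mm along x, 240 mm along y, 18 mm thick (deck at z = 0.018). Origin: on the bench top under the middle of the stop strip's near (-x) face; x: from the strip to the rail, the direction in which the core is to be tipped; the deck runs from x = -200 to 145 mm
- stop (a point): middle of the near (-x) face of the wooden stop strip, at deck height. The strip is 200 mm long along y, 18 mm wide and 8 mm high. When the core lies down, its foot stands on edge on the deck close behind this face (foot_edge 12 mm or a little more on its -x side) and the column passes over the strip
- rest (a point): middle of the cork top of the rest rail: 103 mm beyond the strip's near face, 33 mm above the deck. The rail is 26 mm wide along x, 150 mm long along y, and carries the column level when the core lies on its side; at each end a 20 mm high wooden block
- small_core: bystander: a white plaster core of 100 mm height on an irregular flange of 84 x 97 mm, loose, right of the board; origin at its underside; leave it alone
- scrub_brush: bystander: a wooden scrubbing brush 130 x 58 x 39 mm, loose, near right of the board; origin at its underside; leave it alone
- wax_tin: bystander: a round tin of 70 mm diameter, 35 mm high, loose, far right of the board; origin at its underside; leave it alone
- sanding_block: bystander: a brown sanding block 101 x 62 x 31 mm, loose, left of the board; origin at its underside; leave it alone

How it is judged:
On the way:
1. the core stands upright with the edge of its foot against the stop strip (x of foot_edge in the frame of board above -0.008 m and angle between core's own z axis and vertical below 0.15 rad), for 0.1 s.
At the end, for the whole second after the job is handed in: the core lies level on its side (its length within about 4 degrees of level and 11 degrees of the board's x, column side on the cork rail), its foot on edge on the deck 5 to 32 mm behind the stop strip's near face and within 50 mm of the strip's middle, at rest (angle between core's own z axis and vertical between 1.5 and 1.64 rad and angle between core's own y axis and vertical between 1.5 and 1.64 rad and angle between the z axis of core and the x axis of board, either way round below 0.2 rad and x of foot_edge in the frame of stop between -0.032 and -0.005 m and y of foot_edge in the frame of stop between -0.05 and 0.05 m and z of foot_edge in the frame of stop below 0.006 m and contact force between core and board above 2 N and linear speed of core below 0.02 m/s); the robot touches nothing.
It fails at once if the core drops or is knocked over: it turns faster than 3 rad/s (angular speed of core above 3 rad/s).
It fails at once if the core is gripped: the grasp point between the fingers is inside its column (x of the grasp point in the frame of core between -0.02 and 0.02 m and y of the grasp point in the frame of core between -0.024 and 0.024 m and z of the grasp point in the frame of core between 0.02 and 0.16 m).
It fails at once if the core is lifted: the tipping edge of its foot rises more than 25 mm off the deck (z of foot_edge in the frame of stop above 0.025 m).
It fails at once if the tender plaster is squeezed or rammed with more than 40 N (contact force between the fingers and core above 40 N).
It fails at once if a bystander (small core, scrubbing brush, tin, sanding block) is moved by more than 15 mm (distance of any of small_core, scrub_brush, wax_tin, sanding_block from where it was at the start of the episode above 0.015 m).
It also fails if it takes over 64 s, if anything falls off the work surface, if the arm or the gripper's body presses on something with over 40 N, if the wrist force passes 120 N, or if a joint passes its speed limit or range.

## Working session

There is one attempt and no reset: what is moved stays moved. The work goes in short steps, Python scripts to look and compute and a tool call to move; the robot and the scene stay as the last step left them, time stands still between calls to the robot, and variables do not carry over. Pictures are saved under pics/ and viewed, and the job is handed in when it is done.

Besides the shell and the picture viewer there is one more tool, called after "Emit:" as a command line: name --pt "numbers of a row" for each row, then --argument value for the rest. carry_out: Moves the arm, as the interface text tells. Its arguments: {"type":"object","properties":{"plan":{"type":"array","items":{"type":"array","items":{"type":"number"}}}},"required":["plan"]}

```bash
mkdir -p pics; ls
python3 - <<'E'
from rig import r
import cv2,numpy as np
s=r.sense()
for k in s: print(k,np.round(s[k],4))
for n in("scene","side","wrist"):
    f=r.grab_frame(n); cv2.imwrite(f"pics/{n}0.png",f["color"]); print(n,np.round(f["K"],1).tolist(),np.round(f["pose"],4).tolist())
E
```

```text
pics
t 0.0
qpos [ 1.2317  0.0528  1.4017  0.      1.6886 -0.0703]
dq [-0.0008 -0.0011  0.0002 -0.0016  0.0012 -0.0009]
tau [ 4.00000e-04 -3.81657e+01 -3.60196e+01  0.00000e+00  6.10000e-03
 -0.00000e+00]
position [0.1393 0.5059 0.2475]
tcp_rot [-4.2090e-01 -3.1129e+00  2.4000e-03]
wrist_force [-0.2516 -0.2701 -0.3085]
wrist_torque [-0.0087 -0.0224 -0.0329]
gripper_width 0.0857
scene [[436.9, 0.0, 325.7], [0.0, 436.9, 205.7], [0.0, 0.0, 1.0]] [[0.533, -0.5745, 0.6212, -0.3858], [-0.8459, -0.3799, 0.3743, -0.588], [0.021, -0.725, -0.6884, 1.1391], [0.0, 0.0, 0.0, 1.0]]
side [[404.2, 0.0, 312.7], [0.0, 404.2, 201.5], [0.0, 0.0, 1.0]] [[-0.9671, -0.1104, 0.2294, 0.2282], [-0.2545, 0.4377, -0.8623, 1.161], [-0.0052, -0.8923, -0.4514, 0.7364], [0.0, 0.0, 0.0, 1.0]]
wrist [[290.8, 0.0, 319.7], [0.0, 290.8, 195.9], [0.0, 0.0, 1.0]] [[0.2654, 0.9249, 0.2722, 0.0697], [0.9641, -0.2539, -0.0772, 0.5258], [-0.0023, 0.2829, -0.9591, 0.3737], [0.0, 0.0, 0.0, 1.0]]
```

View pics/scene0.png

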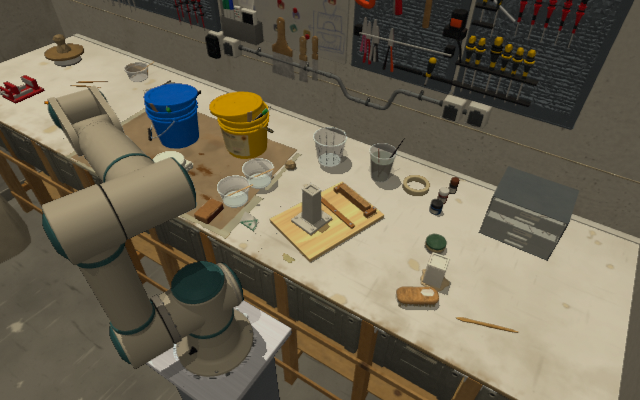

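View pics/side0.png

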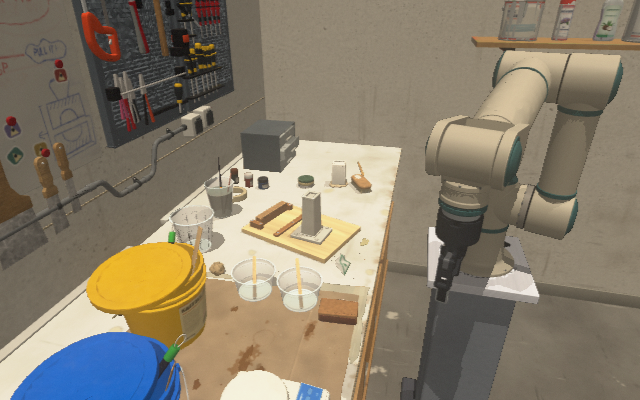

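View pics/wrist0.png

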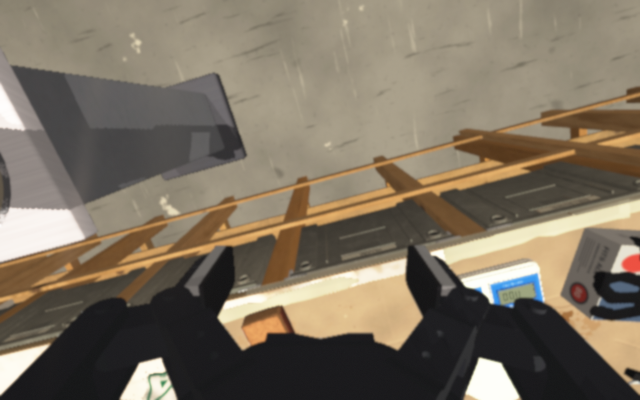

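The scene view shows the board around (327,217), with the core at (312,208) and the rail at (355,198). The side view shows the board at (302,232) and the core at (311,215). I'll zoom in on both.

Run:
```python
import cv2,numpy as np
a=cv2.imread("pics/scene0.png")[165:265,255:395]; b=cv2.imread("pics/side0.png")[180:265,235:365]
cv2.imwrite("pics/z_scene.png",cv2.resize(a,None,fx=5.7,fy=5.7,interpolation=cv2.INTER_CUBIC))
cv2.imwrite("pics/z_side.png",cv2.resize(b,None,fx=6,fy=6,interpolation=cv2.INTER_CUBIC))
```

```text
(no output)
```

View pics/z_scene.png

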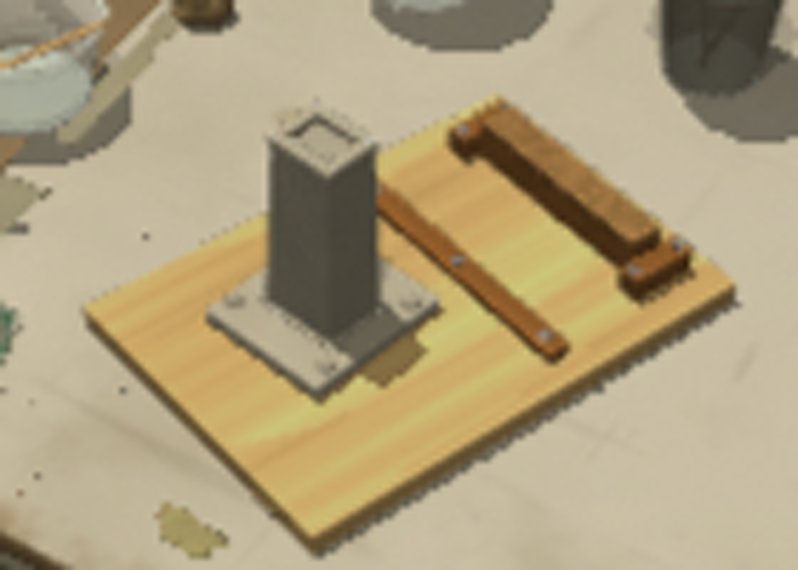

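View pics/z_side.png

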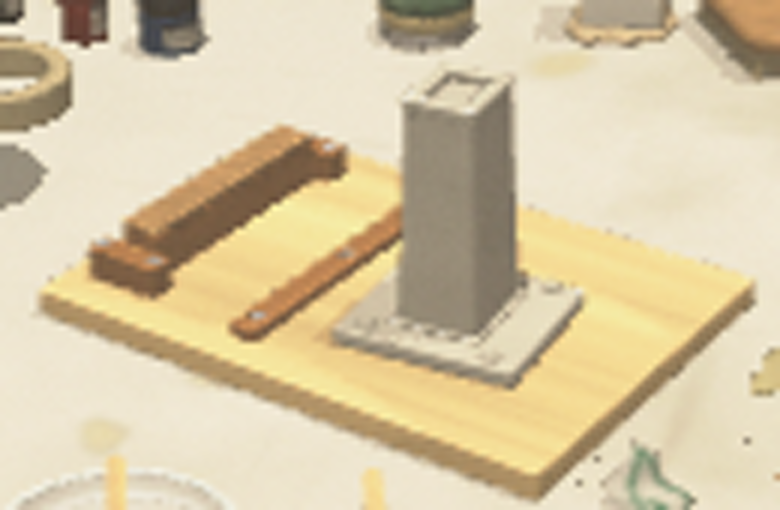

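```bash
cat > h.py <<'E'
import numpy as np,cv2
from rig import r
CAM={"scene":(np.array([[436.9,0,325.7],[0,436.9,205.7],[0,0,1]]),np.array([[0.533,-0.5745,0.6212,-0.3858],[-0.8459,-0.3799,0.3743,-0.588],[0.021,-0.725,-0.6884,1.1391],[0,0,0,1]])),
"side":(np.array([[404.2,0,312.7],[0,404.2,201.5],[0,0,1]]),np.array([[-0.9671,-0.1104,0.2294,0.2282],[-0.2545,0.4377,-0.8623,1.161],[-0.0052,-0.8923,-0.4514,0.7364],[0,0,0,1]]))}
def ray(cam,u,v):
    K,P=CAM[cam]; d=P[:3,:3]@np.linalg.solve(K,[u,v,1.]); return P[:3,3],d
def onz(cam,u,v,z):
    o,d=ray(cam,u,v); return o+d*(z-o[2])/d[2]
def proj(cam,p):
    K,P=CAM[cam]; q=K@(P[:3,:3].T@(np.asarray(p)-P[:3,3])); return q[:2]/q[2]
def zs(u,v): return (u+.5)/5.7-.5+255,(v+.5)/5.7-.5+165
def zd(u,v): return (u+.5)/6-.5+235,(v+.5)/6-.5+180
def px2(a,b):  # two-view triangulate scene a, side b
    oa,da=ray("scene",*a);ob,db=ray("side",*b)
    s,t=np.linalg.lstsq(np.c_[da,-db],ob-oa,rcond=None)[0]
    return (oa+da*s+ob+db*t)/2,np.linalg.norm(oa+da*s-ob-db*t)
E
python3 - <<'E'
from h import *
np.set_printoptions(precision=4,suppress=True)
S=[(85,310),(315,540),(735,290),(500,98)]
D=[(42,300),(535,490),(752,287)]
print("scene deck corners");c=[onz("scene",*zs(*p),.018) for p in S]
for p in c: print(p)
print("side");e=[onz("side",*zd(*p),.018) for p in D]
for p in e: print(p)
# foot top corners z=.03
print("foot scene")
for p in [(208,312),(320,392),(438,303)]: print(onz("scene",*zs(*p),.030))
print("foot side")
for p in [(335,335),(512,376),(582,290)]: print(onz("side",*zd(*p),.030))
print("head scene")
for p in [(268,142),(330,178),(377,145),(317,108)]: print(onz("scene",*zs(*p),.168))
print("head side")
for p in [(404,100),(484,112),(513,78),(432,68)]: print(onz("side",*zd(*p),.168))
print("strip scene top z .026 near-edge ends/ far"); 
for p in [(548,360),(568,347)]: print(onz("scene",*zs(*p),.026))
for p in [(232,325)]: print(onz("side",*zd(*p),.026))
E
```

```text
scene deck corners
[0.4556 0.1533 0.018 ]
[ 0.3797 -0.0717  0.018 ]
[ 0.6987 -0.1825  0.018 ]
[0.7786 0.04   0.018 ]
side
[0.7775 0.0576 0.018 ]
[0.458  0.1703 0.018 ]
[ 0.3825 -0.0579  0.018 ]
foot scene
[0.4873 0.0804 0.03  ]
[ 0.4691 -0.0158  0.03  ]
[ 0.5733 -0.0355  0.03  ]
foot side
[0.5954 0.0711 0.03  ]
[0.4904 0.0876 0.03  ]
[ 0.4734 -0.0103  0.03  ]
head scene
[0.5127 0.0495 0.168 ]
[0.5065 0.0017 0.168 ]
[ 0.5459 -0.0054  0.168 ]
[0.5542 0.0425 0.168 ]
head side
[0.56   0.0477 0.168 ]
[0.515  0.0512 0.168 ]
[0.5101 0.0071 0.168 ]
[0.5562 0.0056 0.168 ]
strip scene top z .026 near-edge ends/ far
[ 0.5719 -0.1164  0.026 ]
[ 0.5884 -0.1212  0.026 ]
[0.6568 0.069  0.026 ]
```

```bash
cat >> h.py <<'E'
from scipy.spatial.transform import Rotation as Ro
YAW=-0.332; BX=np.array([np.cos(YAW),np.sin(YAW),0]);BY=np.array([-BX[1],BX[0],0]);STOP=np.array([.607,-.024,.018])
def b2w(x,y,z): return STOP+x*BX+y*BY+np.array([0,0,z])
def w2b(p): d=np.asarray(p)-STOP; return np.array([d@BX,d@BY,d[2]])
def rot(phi,sgn=1,yaw=0):  # tool top leaning back (-x) by phi; tool y = sgn*BY
    z=np.sin(phi)*BX-np.cos(phi)*np.array([0,0,1]); y=sgn*BY; x=np.cross(y,z)
    return Ro.from_euler('z',yaw)*Ro.from_matrix(np.c_[x,y,z])
def rel(p,R,s=None):
    s=s or r.sense(); R0=Ro.from_rotvec(s["tcp_rot"])
    return np.round(R0.inv().apply(p-s["position"])*1000,1),np.round((R0.inv()*R).as_rotvec(),4)
E
python3 - <<'E'
from h import *
np.set_printoptions(precision=4,suppress=True)
s=r.sense();R0=Ro.from_rotvec(s["tcp_rot"]).as_matrix();print(R0)
C=np.array([[0.2654,.9249,.2722,.0697],[.9641,-.2539,-.0772,.5258],[-.0023,.2829,-.9591,.3737]])
print("cam in tool",R0.T@(C[:,3]-s["position"]))
for p in [(245,157),(215,145),(268,150),(235,205),(258,187)]: print(p,onz("scene",*p,0))
for sg in(1,-1): print(rel(b2w(-.2,.03,.2),rot(.52,sg)))
print(w2b([.532,.0265,.018]))
E
```

```text
[[-0.9641  0.2656 -0.0004]
 [ 0.2656  0.9641 -0.0011]
 [ 0.0001 -0.0011 -1.    ]]
cam in tool [ 0.0724  0.0005 -0.126 ]
(245, 157) [0.7073 0.4792 0.    ]
(215, 145) [0.7014 0.6441 0.    ]
(268, 150) [0.8014 0.4288 0.    ]
(235, 205) [0.4566 0.3187 0.    ]
(258, 187) [0.5853 0.3114 0.    ]
(array([-393.9, -344.1,   30. ]), array([ 0.0153, -0.5199,  0.0621]))
(array([-393.9, -344.1,   30. ]), array([ 0.7919,  0.0233, -2.9766]))
[-0.0874  0.0233  0.    ]
```

```bash
cat >> h.py <<'E'
def tgt(bx,by,bz,phi,yaw=0,s=None,tip=.017):
    """tip-centre target in board frame (z above deck)"""
    R=rot(phi,1,yaw); return rel(b2w(bx,by,bz)-tip*R.as_matrix()[:,2],R,s)
def tipb(s=None,tip=.017):
    s=s or r.sense(); R=Ro.from_rotvec(s["tcp_rot"]).as_matrix(); z=R[:,2]
    return w2b(s["position"]+tip*z), np.degrees(np.arctan2(z@BX,-z[2])), np.degrees(np.arctan2(R[:,1]@BX*-1,R[:,1]@BY))
E
python3 -c "
from h import *
print(tgt(-.16,.021,.12,.52))"
```

```text
(array([-424.8, -355. ,   95.3]), array([ 0.0153, -0.5199,  0.0621]))
```

Emit:
carry_out --pt "0.3 -42 -35 0 0 -0.05 0" --pt "0.3 -85 -71 0 0 -0.1 0.01" --pt "0.3 -127 -106 0 0 -0.15 0.02" --pt "0.3 -170 -142 0 0 -0.2 0.02" --pt "0.3 -212 -177 10 0 -0.25 0.03" --pt "0.3 -255 -213 20 0.01 -0.3 0.03" --pt "0.3 -297 -248 30 0.01 -0.36 0.04" --pt "0.3 -340 -284 40 0.01 -0.41 0.04" --pt "0.3 -382 -319 40 0.01 -0.46 0.05" --pt "0.3 -425 -355 50 0.015 -0.52 0.062"

```text
t: 1.15
position: [0.4233, 0.096, 0.2061]
tcp_rot: [0.434, 2.587, -0.114]
wrist_force: [0.5, 0.2, -0.6]
gripper_width: 0.0253
```

Run:
```python
from h import *
print(tipb()); print(tgt(-.16,.021,.12,.52))
for n in("scene","side","wrist"):
    f=r.grab_frame(n); cv2.imwrite(f"pics/{n}1.png",f["color"])
    if n=="scene": f["color"]=f["color"][120:290,230:430]
    if n=="side": f["color"]=f["color"][120:290,220:420]
    cv2.imwrite(f"pics/{n}1z.png",cv2.resize(f["color"],(800,680) if n!="wrist" else (640,400),interpolation=cv2.INTER_CUBIC)[:600])
```

```text
(array([-0.20433091,  0.05359042,  0.17334453]), np.float64(29.988423464417785), np.float64(-0.012188740325123007))
(array([-11.8, -32.7,  68.3]), array([ 0.0015,  0.0034, -0.0011]))
```

View pics/scene1z.png

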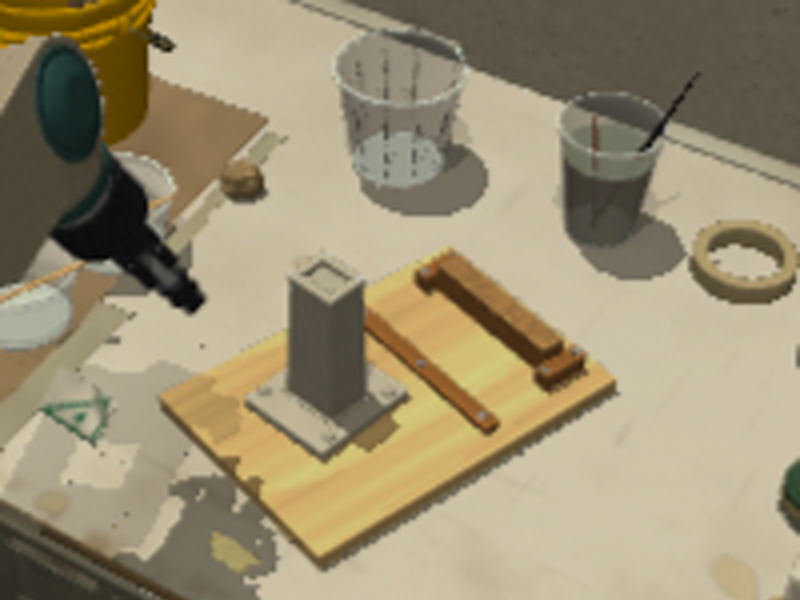

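View pics/side1z.png

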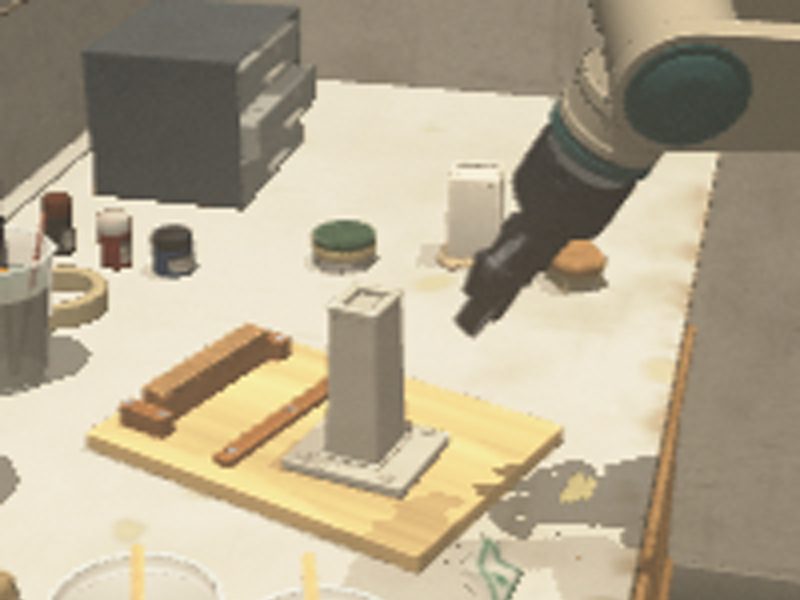

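View pics/wrist1z.png

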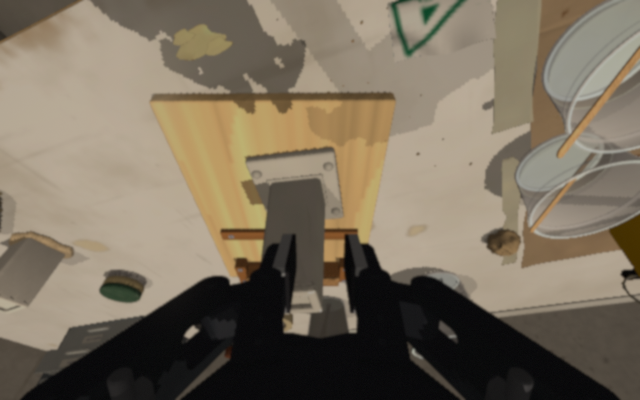

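```bash
cat >> h.py <<'E'
def wcam():
    f=r.grab_frame("wrist"); CAM["wrist"]=(f["K"],f["pose"]); return f["color"]
E
python3 - <<'E'
from h import *
np.set_printoptions(precision=4,suppress=True)
wcam()
for p,z in [((153,97),.018),((393,96),.018),((221,231),.018+.008),((372,231),.026),((247,157),.03),((335,149),.03),((341,215),.03)]: print(p,w2b(onz("wrist",*p,z)))
s=r.sense();R=Ro.from_rotvec(s["tcp_rot"]).as_matrix()
for t in(0,.012,.017): 
  q=s["position"]+t*R[:,2]; a=proj("scene",q);b=proj("side",q);print((a-[230,120])*4,(b-[220,120])*4)
E
```

```text
(153, 97) [-0.2044 -0.1063  0.    ]
(393, 96) [-0.2043  0.1229  0.    ]
(221, 231) [-0.0034 -0.0896  0.008 ]
(372, 231) [-0.0025  0.1271  0.008 ]
(247, 157) [-0.1409 -0.026   0.012 ]
(335, 149) [-0.1512  0.069   0.012 ]
(341, 215) [-0.0431  0.0805  0.012 ]
[172.914  283.5569] [486.2975 308.0786]
[179.8697 290.2408] [479.0245 318.6551]
[182.739  292.9981] [476.0213 323.0225]
```

Run:
```python
from h import *
np.set_printoptions(precision=4,suppress=True)
s=r.sense();R=Ro.from_rotvec(s["tcp_rot"])
f=lambda u,v,a,b:((u+.5)/4-.5+a,(v+.5)/4-.5+b)
for a,b in [((198,303),(466,330)),((205,297),(458,324)),((190,312),(473,335))]:
  p,e=px2(f(*a,230,120),f(*b,220,120)); print(p,e,R.inv().apply(p-s["position"])*1000)
print(tgt(-.155,.021,.10,.52))
```

```text
[0.4393 0.0867 0.1799] 0.0031128801758811297 [-4.2718 -4.1485 31.6952]
[0.446  0.0842 0.1829] 0.003415990155032905 [-11.9     -4.2493  32.6331]
[0.4322 0.0885 0.1763] 0.006369417031207575 [ 3.9152 -4.7225 31.2215]
(array([ -8. , -33.1,  88.1]), array([-0.0002, -0.001 , -0.0029]))
```

Run:
```python
from h import *
print(tgt(-.150,.021,.065,.52,tip=.03))
print(tgt(-.140,.021,.030,.52,tip=.03))
```

```text
(array([  5. , -33.1, 108. ]), array([-0.0002, -0.001 , -0.0029]))
(array([ 13.7, -33.1, 143.4]), array([-0.0002, -0.001 , -0.0029]))
```

Emit:
carry_out --pt "0.3 1 -6 18 0 0 0" --pt "0.3 2 -11 36 0 0 0" --pt "0.3 3 -17 54 0 0 0" --pt "0.3 3 -22 72 0 0 0" --pt "0.3 4 -28 90 0 0 0" --pt "0.3 5 -33 108 0 0 0" --pt "0.3 7 -33 116 0 0 0" --pt "0.3 9 -33 122 0 0 0" --pt "0.3 9 -33 122 0 0 0" --pt "0.3 9 -33 122 0 0 0"

```text
t: 2.35
position: [0.4619, 0.0503, 0.0961]
tcp_rot: [0.433, 2.589, -0.113]
wrist_force: [-0.2, 0.2, 0.9]
gripper_width: 0.0254
```

```bash
cat > look.py <<'E'
import sys
from h import *
n=sys.argv[1]
A={"scene":(265,165,5),"side":(250,165,5)}
ims=[]
for c in ("scene","side"):
    x,y,k=A[c]; f=r.grab_frame(c)["color"][y:y+90 if 0 else y+100,x:x+130]
    ims.append(cv2.resize(f,None,fx=3.07*2*.5*1.0*1,fy=3.07,interpolation=cv2.INTER_CUBIC) if 0 else cv2.resize(f,(520,400),interpolation=cv2.INTER_CUBIC))
cv2.imwrite(f"pics/{n}_a.png",ims[0]);cv2.imwrite(f"pics/{n}_b.png",ims[1])
s=r.sense();print(s["t"],"tip30",np.round(tipb(s,.03)[0]*1000,1),np.round(tipb(s)[1:],2),"F",np.round([s["wrist_force"]@BX,s["wrist_force"]@BY,s["wrist_force"][2]],2))
E
python3 look.py a1
```

```text
2.45 tip30 [-146.3   22.8   52.3] [29.87  0.04] F [-0.06 -0.48 -0.05]
```

View pics/a1_a.png

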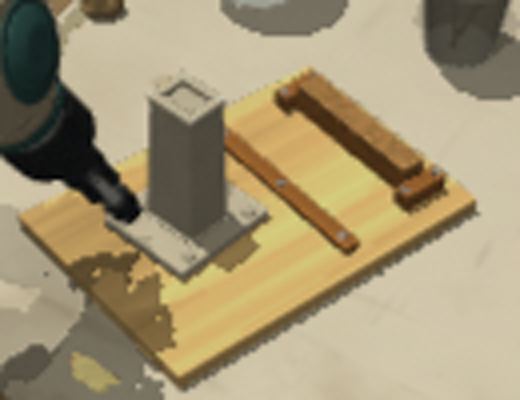

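View pics/a1_b.png

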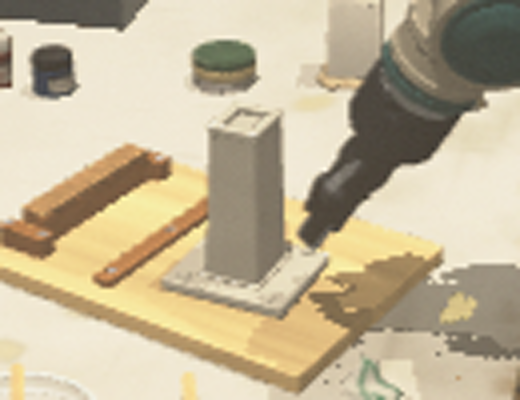

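```bash
cat >> h.py <<'E'
def zz(a,b):
    f=lambda u,v,x,y:((u+.5)/4-.5+x,(v+.5)/4-.5+y)
    p,e=px2(f(*a,265,165),f(*b,250,165)); return np.round(w2b(p)*1000,1),round(e*1000,1)
E
python3 - <<'E'
from h import *
print("tip centre",zz((130,217),(310,243)))
print("head near-left corner",zz((149,99),(284,118)),"head mid",zz((187,94),(246,122)))
print("foot near-left corner top",zz((107,222),(327,257)))
E
```

```text
tip centre (array([-146.4,   19.7,   49.3]), np.float64(6.0))
head near-left corner (array([-121.4,   26.7,  162.2]), np.float64(2.2)) head mid (array([-83.5,  24.9, 148.2]), np.float64(3.1))
foot near-left corner top (array([-166.2,   27.5,   47.4]), np.float64(3.2))
```

Emit:
carry_out --pt "0.3 2 0 5 0 0 0" --pt "0.3 4 0 10 0 0 0" --pt "0.3 6 0 15 0 0 0" --pt "0.3 8 0 20 0 0 0" --pt "0.3 9.5 0 24.5 0 0 0" --pt "0.3 9.5 0 24.5 0 0 0" --pt "0.3 9.5 0 24.5 0 0 0" --pt "0.3 9.5 0 24.5 0 0 0" --pt "0.3 9.5 0 24.5 0 0 0" --pt "0.3 9.5 0 24.5 0 0 0"

```text
t: 3.45
position: [0.4655, 0.0484, 0.0697]
tcp_rot: [0.434, 2.59, -0.113]
wrist_force: [-0.3, -0.1, 0.1]
gripper_width: 0.0257
```

```bash
python3 look.py a2
```

```text
3.55 tip30 [-142.5   22.4   25.6] [2.981e+01 1.000e-02] F [-0.24 -0.45 -0.08]
```

View pics/a2_a.png

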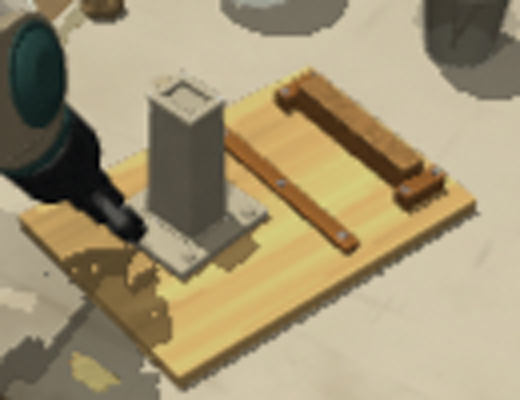

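View pics/a2_b.png

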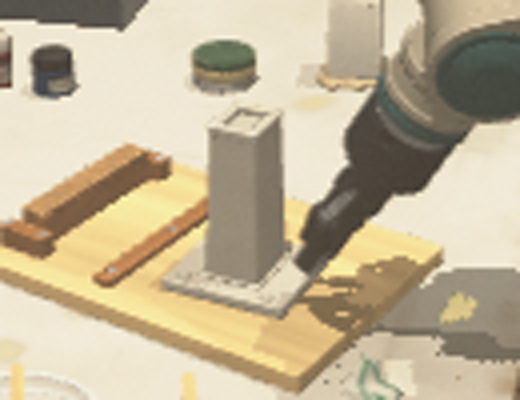

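Emit:
carry_out --pt "0.3 -1.5 0 1.1 0 0 0" --pt "0.3 -3 0 2.2 0 0 0" --pt "0.3 -4.5 0 3.2 0 0 0" --pt "0.3 -6 0 4.3 0 0 0" --pt "0.3 -7.5 0 5.4 0 0 0" --pt "0.3 -9 0 6.5 0 0 0" --pt "0.3 -10.5 0 7.5 0 0 0" --pt "0.3 -12 0 8.6 0 0 0" --pt "0.3 -13.5 0 9.7 0 0 0" --pt "0.3 -14.6 0 10.7 0 0 0"

```text
t: 4.55
position: [0.4826, 0.0425, 0.0674]
tcp_rot: [0.434, 2.59, -0.113]
wrist_force: [-0.6, 0.3, 0.1]
gripper_width: 0.0256
```

```bash
python3 look.py a3
```

```text
4.65 tip30 [-124.4   22.3   23.3] [29.8  0. ] F [-0.87 -0.03  0.02]
```

View pics/a3_a.png

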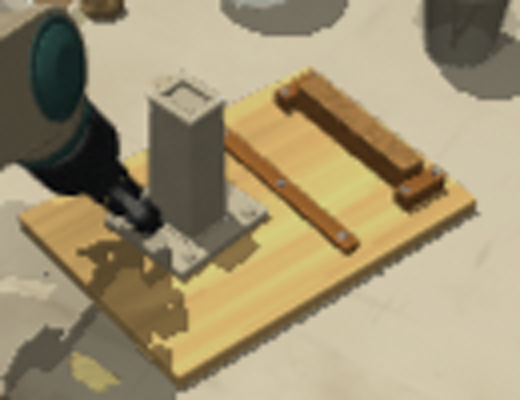

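View pics/a3_b.png

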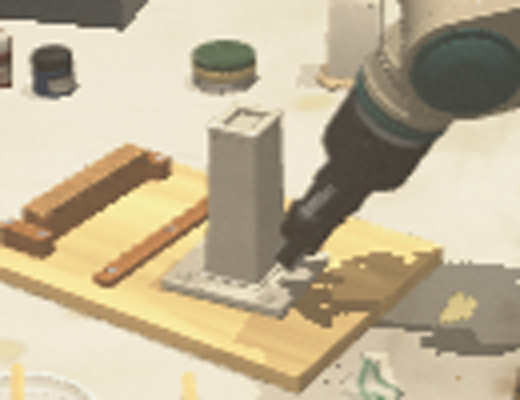

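Emit:
carry_out --pt "0.3 -1 0 0.6 0 0 0" --pt "0.3 -2.1 0 1.2 0 0 0" --pt "0.3 -3.1 0 1.8 0 0 0" --pt "0.3 -4.2 0 2.4 0 0 0" --pt "0.3 -5.2 0 3 0 0 0" --pt "0.3 -6.2 0 3.6 0 0 0" --pt "0.3 -7.3 0 4.2 0 0 0" --pt "0.3 -8.3 0 4.8 0 0 0" --pt "0.3 -9.4 0 5.4 0 0 0" --pt "0.3 -10.4 0 6 0 0 0"

```text
t: 5.65
position: [0.4939, 0.0386, 0.0674]
tcp_rot: [0.434, 2.59, -0.113]
wrist_force: [-0.2, 0.8, 0.3]
gripper_width: 0.0256
```

```bash
python3 look.py a4
```

```text
5.75 tip30 [-112.4   22.3   23.3] [29.8  0. ] F [-0.21  0.04  0.15]
```

View pics/a4_a.png

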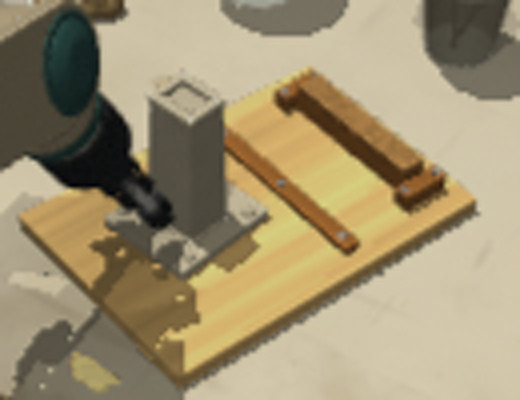

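View pics/a4_b.png

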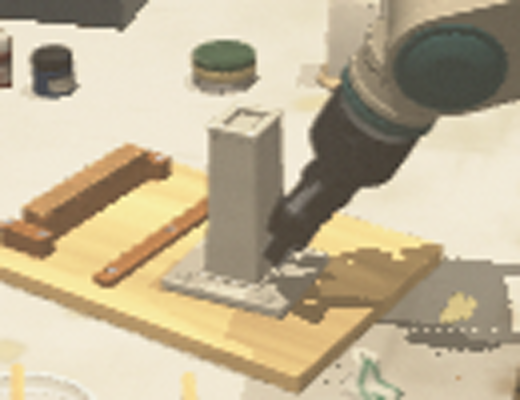

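Run:
```python
from h import *
print("tip",zz((160,222),(272,260)))
print("col base -x-y corner(scene (187,237)) on ledge z", end=' ')
for c,(u,v) in (("scene",(187,237)),("scene",(149,208)),("side",(262,283)),("side",(279,253)),("side",(206,268))):
    o=(265,165) if c=="scene" else (250,165)
    print(c,np.round(w2b(onz(c,(u+.5)/4-.5+o[0],(v+.5)/4-.5+o[1],.03))*1000,1))
```

```text
tip (array([-111.9,   21.9,   21.8]), np.float64(8.9))
col base -x-y corner(scene (187,237)) on ledge z scene [-103.6   -2.3   12. ]
scene [-108.6   47.2   12. ]
side [-110.4   40.9   12. ]
side [-95.6  -7.9  12. ]
side [-57.6  46.7  12. ]
```

Emit:
carry_out --pt "0.3 -1 0 0.6 0 0 0" --pt "0.3 -2.1 0 1.2 0 0 0" --pt "0.3 -3.1 0 1.8 0 0 0" --pt "0.3 -4.2 0 2.4 0 0 0" --pt "0.3 -5.2 0 3 0 0 0" --pt "0.3 -6.2 0 3.6 0 0 0" --pt "0.3 -7.3 0 4.2 0 0 0" --pt "0.3 -8.3 0 4.8 0 0 0" --pt "0.3 -9.4 0 5.4 0 0 0" --pt "0.3 -10.4 0 6 0 0 0"

```text
t: 6.75
position: [0.5052, 0.0346, 0.0673]
tcp_rot: [0.434, 2.59, -0.113]
wrist_force: [-3.0, 2.1, 1.1]
gripper_width: 0.0258
```

```bash
python3 look.py a5
```

```text
6.85 tip30 [-100.4   22.3   23.3] [29.8  0. ] F [-2.13  0.36 -0.54]
```

View pics/a5_a.png

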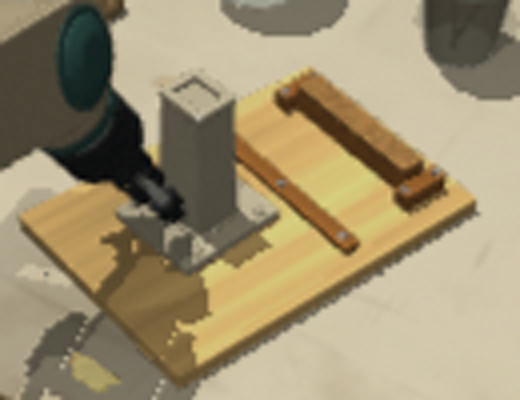

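View pics/a5_b.png

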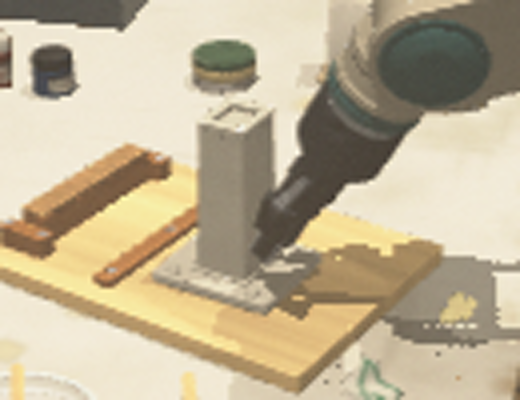

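Emit:
carry_out --pt "0.3 -1 0 0.6 0 0 0" --pt "0.3 -2.1 0 1.2 0 0 0" --pt "0.3 -3.1 0 1.8 0 0 0" --pt "0.3 -4.2 0 2.4 0 0 0" --pt "0.3 -5.2 0 3 0 0 0" --pt "0.3 -6.2 0 3.6 0 0 0" --pt "0.3 -7.3 0 4.2 0 0 0" --pt "0.3 -8.3 0 4.8 0 0 0" --pt "0.3 -9.4 0 5.4 0 0 0" --pt "0.3 -10.4 0 6 0 0 0"

```text
t: 7.85
position: [0.5165, 0.0307, 0.0673]
tcp_rot: [0.434, 2.59, -0.114]
wrist_force: [-3.3, 2.3, 0.8]
gripper_width: 0.0252
```

```bash
python3 look.py a6
```

```text
7.95 tip30 [-88.4  22.2  23.3] [29.81 -0.  ] F [-2.18 -0.01  0.34]
```

View pics/a6_a.png

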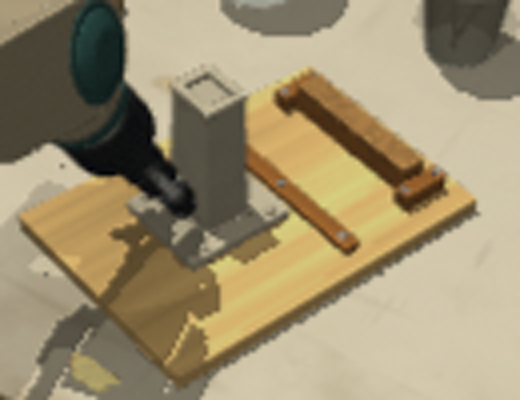

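View pics/a6_b.png

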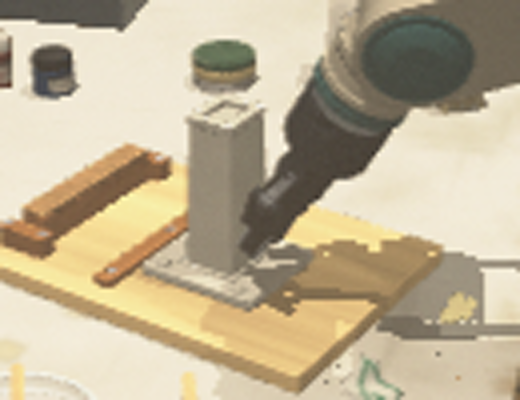

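Emit:
carry_out --pt "0.3 -1 0 0.6 0 0 0" --pt "0.3 -2.1 0 1.2 0 0 0" --pt "0.3 -3.1 0 1.8 0 0 0" --pt "0.3 -4.2 0 2.4 0 0 0" --pt "0.3 -5.2 0 3 0 0 0" --pt "0.3 -6.2 0 3.6 0 0 0" --pt "0.3 -7 0 4 0 0 0" --pt "0.3 -7.8 0 4.5 0 0 0" --pt "0.3 -8.6 0 5 0 0 0" --pt "0.3 -8.6 0 5 0 0 0"

```text
t: 8.95
position: [0.5244, 0.0281, 0.0671]
tcp_rot: [0.435, 2.594, -0.114]
wrist_force: [-27.3, 7.3, 18.4]
gripper_width: 0.0257
```

```bash
python3 look.py a7
```

```text
9.05 tip30 [-80.3  22.4  23. ] [ 2.957e+01 -2.000e-02] F [-28.15  -2.16  17.96]
```

View pics/a7_a.png

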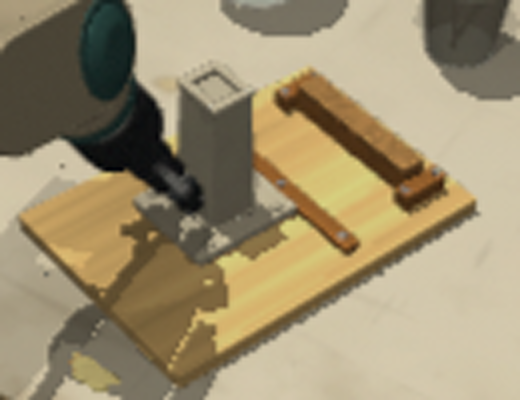

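View pics/a7_b.png

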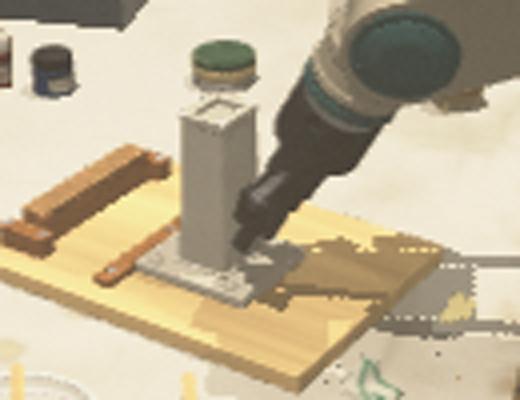

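The foot has met the strip: force is about 28 N, and the foot edge lines up with the strip at about (285,200) in the scene crop. I'll back off and find the ledge height.

Emit:
carry_out --pt "0.3 1 0 -0.6 0 0 0" --pt "0.3 1.7 0 -1 0 0 0" --pt "0.3 2.6 0 -1.5 0 0 0" --pt "0.3 3.5 0 -2 0 0 0" --pt "0.3 4 0 -1.2 0 0 0" --pt "0.3 4.5 0 -0.3 0 0 0" --pt "0.3 5 0 0.5 0 0 0" --pt "0.3 5 0 0.5 0 0 0" --pt "0.3 5 0 0.5 0 0 0" --pt "0.3 5 0 0.5 0 0 0"

```text
t: 10.05
position: [0.5221, 0.0289, 0.0643]
tcp_rot: [0.434, 2.59, -0.113]
wrist_force: [0.0, 0.8, 0.2]
gripper_width: 0.0258
```

```bash
python3 look.py a8
python3 - <<'E'
from h import *
cv2.imwrite("pics/w8.png",wcam())
E
```

```text
10.15 tip30 [-82.6  22.4  20.4] [2.981e+01 1.000e-02] F [ 0.38 -0.13 -0.3 ]
```

View pics/w8.png

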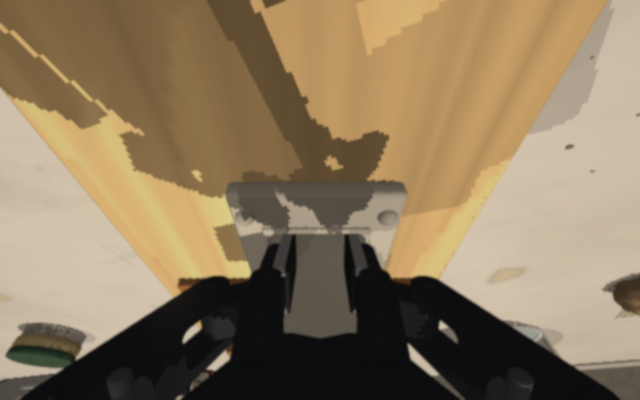

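View pics/a8_b.png

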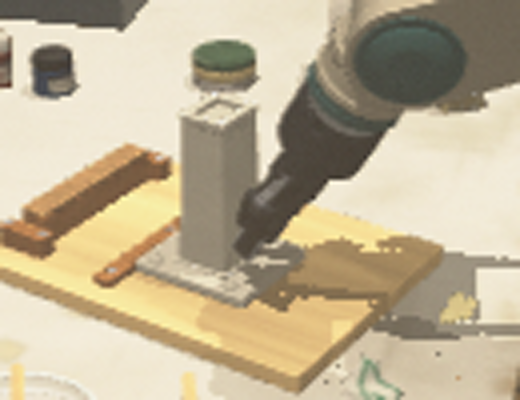

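Emit:
carry_out --pt "0.3 0.3 0 0.4 0 0 0" --pt "0.3 0.5 0 0.9 0 0 0" --pt "0.3 0.8 0 1.3 0 0 0" --pt "0.3 1 0 1.7 0 0 0" --pt "0.3 1.3 0 2.2 0 0 0" --pt "0.3 1.5 0 2.6 0 0 0" --pt "0.3 1.5 0 2.6 0 0 0" --pt "0.3 1.5 0 2.6 0 0 0" --pt "0.3 1.5 0 2.6 0 0 0" --pt "0.3 1.5 0 2.6 0 0 0"

```text
t: 11.2
position: [0.522, 0.0289, 0.0614]
tcp_rot: [0.434, 2.59, -0.113]
wrist_force: [-0.2, -0.3, -0.4]
gripper_width: 0.0257
```

```bash
python3 look.py a9
```

```text
11.3 tip30 [-82.6  22.4  17.3] [2.981e+01 1.000e-02] F [ 0.87 -0.14 -0.01]
```

Emit:
carry_out --pt "0.3 0.3 0 0.4 0 0 0" --pt "0.3 0.5 0 0.9 0 0 0" --pt "0.3 0.8 0 1.3 0 0 0" --pt "0.3 1 0 1.7 0 0 0" --pt "0.3 1 0 1.7 0 0 0" --pt "0.3 1.2 0 2.2 0 0 0" --pt "0.3 1.2 0 2.2 0 0 0" --pt "0.3 1.2 0 2.2 0 0 0" --pt "0.3 1.2 0 2.2 0 0 0" --pt "0.3 1.2 0 2.2 0 0 0"

```text
t: 12.3
position: [0.5221, 0.0289, 0.0588]
tcp_rot: [0.434, 2.59, -0.114]
wrist_force: [0.6, -0.4, -0.5]
gripper_width: 0.0256
```

```bash
python3 look.py b1
```

```text
12.4 tip30 [-82.6  22.3  14.8] [2.98e+01 1.00e-02] F [ 0.34 -0.06 -0.02]
```

View pics/b1_b.png

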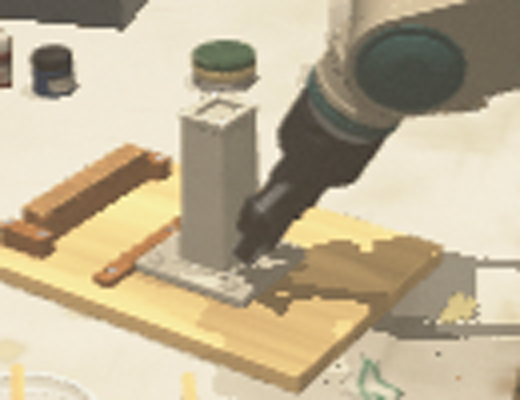

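View pics/b1_a.png

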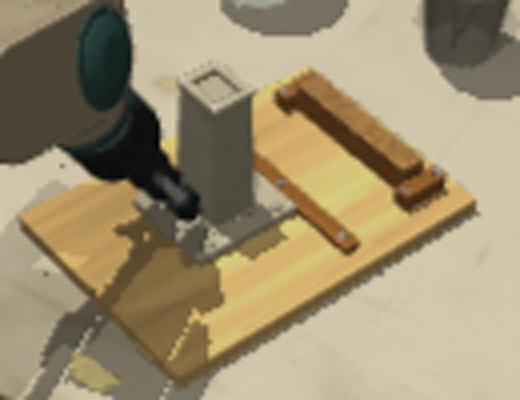

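Emit:
carry_out --pt "0.3 0.3 0 0.4 0 0 0" --pt "0.3 0.5 0 0.9 0 0 0" --pt "0.3 0.8 0 1.3 0 0 0" --pt "0.3 1 0 1.7 0 0 0" --pt "0.3 1 0 1.7 0 0 0" --pt "0.3 1.2 0 2.2 0 0 0" --pt "0.3 1.2 0 2.2 0 0 0" --pt "0.3 1.2 0 2.2 0 0 0" --pt "0.3 1.2 0 2.2 0 0 0" --pt "0.3 1.2 0 2.2 0 0 0"

```text
t: 13.4
position: [0.5221, 0.0289, 0.0563]
tcp_rot: [0.434, 2.59, -0.113]
wrist_force: [0.1, 0.2, 0.3]
gripper_width: 0.0257
```

```bash
python3 look.py b2
```

```text
13.5 tip30 [-82.6  22.4  12.3] [2.98e+01 1.00e-02] F [-0.02  0.27 -0.28]
```

Emit:
carry_out --pt "0.3 0.3 0 0.4 0 0 0" --pt "0.3 0.5 0 0.9 0 0 0" --pt "0.3 0.8 0 1.3 0 0 0" --pt "0.3 1 0 1.7 0 0 0" --pt "0.3 1.2 0 2.1 0 0 0" --pt "0.3 1.4 0 2.4 0 0 0" --pt "0.3 1.4 0 2.4 0 0 0" --pt "0.3 1.4 0 2.4 0 0 0" --pt "0.3 1.4 0 2.4 0 0 0" --pt "0.3 1.4 0 2.4 0 0 0"

```text
t: 14.5
position: [0.5221, 0.0289, 0.0536]
tcp_rot: [0.434, 2.59, -0.113]
wrist_force: [-0.1, 0.1, -0.5]
gripper_width: 0.0257
```

```bash
python3 look.py b3
```

```text
14.6 tip30 [-82.6  22.4   9.5] [2.98e+01 1.00e-02] F [ 0.03 -0.29  0.43]
```

View pics/b3_b.png

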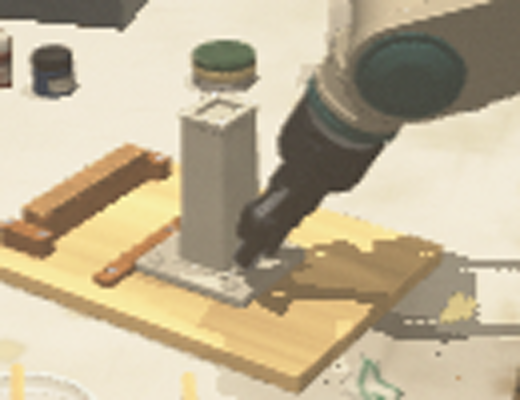

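Emit:
carry_out --pt "0.3 0.3 0 0.4 0 0 0" --pt "0.3 0.5 0 0.9 0 0 0" --pt "0.3 0.8 0 1.3 0 0 0" --pt "0.3 1 0 1.7 0 0 0" --pt "0.3 1.2 0 2.1 0 0 0" --pt "0.3 1.4 0 2.4 0 0 0" --pt "0.3 1.4 0 2.4 0 0 0" --pt "0.3 1.4 0 2.4 0 0 0" --pt "0.3 1.4 0 2.4 0 0 0" --pt "0.3 1.4 0 2.4 0 0 0"

```text
t: 15.6
position: [0.5221, 0.0289, 0.0507]
tcp_rot: [0.434, 2.59, -0.113]
wrist_force: [0.3, 0.1, -0.3]
gripper_width: 0.0258
```

```bash
python3 look.py b4
```

```text
15.7 tip30 [-82.6  22.4   6.7] [2.98e+01 1.00e-02] F [0.29 0.85 0.52]
```

Emit:
carry_out --pt "0.3 0.2 0 0.3 0 0 0" --pt "0.3 0.3 0 0.6 0 0 0" --pt "0.3 0.5 0 0.9 0 0 0" --pt "0.3 0.7 0 1.2 0 0 0" --pt "0.3 0.8 0 1.5 0 0 0" --pt "0.3 1 0 1.7 0 0 0" --pt "0.3 1 0 1.7 0 0 0" --pt "0.3 1 0 1.7 0 0 0" --pt "0.3 1 0 1.7 0 0 0" --pt "0.3 1 0 1.7 0 0 0"

```text
t: 16.7
position: [0.5221, 0.0289, 0.0488]
tcp_rot: [0.434, 2.59, -0.113]
wrist_force: [1.5, 0.1, -0.5]
gripper_width: 0.0256
```

```bash
python3 look.py b5
```

```text
16.8 tip30 [-82.6  22.4   4.8] [2.98e+01 1.00e-02] F [-0.26  0.41 -0.06]
```

View pics/b5_b.png

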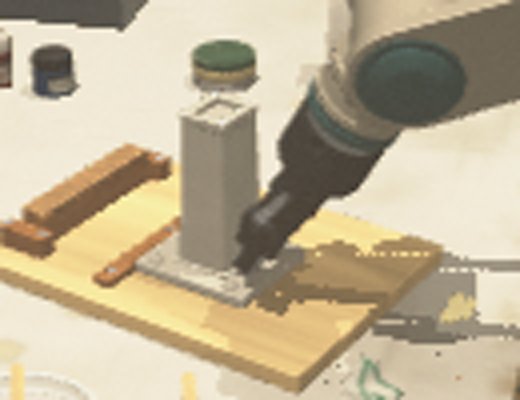

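```bash
cat > nxt.py <<'E'
# usage: nxt.py theta_deg gf_mm gb_mm phi_deg [init]
import sys,json
from h import *
th,gf,gb,ph=[float(a) for a in sys.argv[1:5]]
L=13.5;E0=2.3;Y=22.4;W=22.
t=np.radians(th);p=np.radians(ph);a=t+p
c=8*np.tan(t) if th<48.19 else 12*np.sin(t)
# tip-rect centre of end face in core (u outward -x from face, w above ledge)
u=gf+W/2*np.cos(a); w=gb+W/2*np.sin(a)
X=-25-u; Z=12+w           # core frame
dx,dz=X-56,Z
bx=E0-c+dx*np.cos(t)+dz*np.sin(t); bz=-dx*np.sin(t)+dz*np.cos(t)
R=rot(p); pos=b2w(bx/1e3,Y/1e3,bz/1e3)-L/1e3*R.as_matrix()[:,2]
try: q=json.load(open("cmd.json"))
except Exception: q=None
if "init" in sys.argv or q is None:
    s=r.sense(); q={"p":list(map(float,s["position"])),"r":list(map(float,s["tcp_rot"]))}
R0=Ro.from_rotvec(q["r"]); d=np.round(R0.inv().apply(pos-np.array(q["p"]))*1000,1); e=np.round((R0.inv()*R).as_rotvec(),3)
print("target shift",d,"turn",e)
for k in(.25,.5,.75): print(k,np.round(d*k,1),np.round(e*k,3))
json.dump({"p":list(np.array(q["p"])+R0.apply(d)/1000),"r":list((R0*Ro.from_rotvec(e)).as_rotvec())},open("cmd.json","w"))
E
python3 nxt.py 4 -0.5 1.6 28.2 init
```

```text
target shift [-7.4  0.1 -3.6] turn [ 0.001  0.028 -0.001]
0.25 [-1.8  0.  -0.9] [ 0.     0.007 -0.   ]
0.5 [-3.7  0.  -1.8] [ 0.     0.014 -0.   ]
0.75 [-5.6  0.1 -2.7] [ 0.001  0.021 -0.001]
```

Emit:
carry_out --pt "0.3 -0.7 0 -0.4 0 0.003 0" --pt "0.3 -1.5 0 -0.7 0 0.006 0" --pt "0.3 -2.2 0 -1.1 0 0.008 0" --pt "0.3 -3 0 -1.4 0 0.011 0" --pt "0.3 -3.7 0 -1.8 0 0.014 0" --pt "0.3 -4.4 0 -2.2 0 0.017 0" --pt "0.3 -5.2 0.1 -2.5 0 0.02 0" --pt "0.3 -6 0.1 -2.9 0 0.023 0" --pt "0.3 -6.7 0.1 -3.2 0 0.025 0" --pt "0.3 -7.4 0.1 -3.6 0.001 0.028 -0.001"

```text
t: 17.8
position: [0.5244, 0.0279, 0.0537]
tcp_rot: [0.439, 2.624, -0.11]
wrist_force: [-11.7, 4.9, -0.8]
gripper_width: 0.0257
```

```bash
python3 look.py c1; python3 nxt.py 10 -0.5 1.6 25.6
```

```text
17.9 tip30 [-80.9  22.2   9.2] [2.786e+01 1.000e-02] F [-11.69   0.91  -0.4 ]
target shift [-7.6 -0.  -7.1] turn [0.    0.045 0.   ]
0.25 [-1.9 -0.  -1.8] [0.    0.011 0.   ]
0.5 [-3.8 -0.  -3.6] [0.    0.022 0.   ]
0.75 [-5.7 -0.  -5.3] [0.    0.034 0.   ]
```

View pics/c1_b.png

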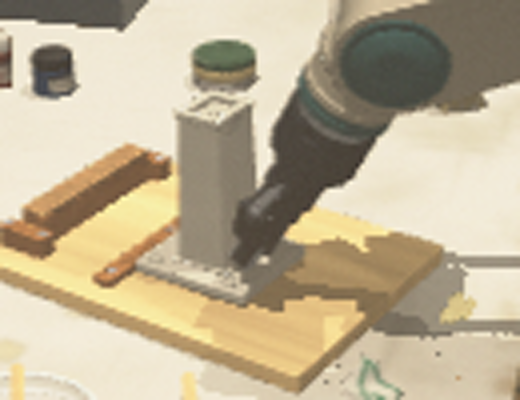

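Emit:
carry_out --pt "0.3 -0.8 0 -0.7 0 0.005 0" --pt "0.3 -1.5 0 -1.4 0 0.009 0" --pt "0.3 -2.3 0 -2.1 0 0.014 0" --pt "0.3 -3 0 -2.8 0 0.018 0" --pt "0.3 -3.8 0 -3.6 0 0.022 0" --pt "0.3 -4.6 0 -4.3 0 0.027 0" --pt "0.3 -5.3 0 -5 0 0.032 0" --pt "0.3 -6.1 0 -5.7 0 0.036 0" --pt "0.3 -6.8 0 -6.4 0 0.041 0" --pt "0.3 -7.6 0 -7.1 0 0.045 0"

```text
t: 18.9
position: [0.5277, 0.0268, 0.064]
tcp_rot: [0.446, 2.667, -0.101]
wrist_force: [-11.8, 5.3, 2.1]
gripper_width: 0.0257
```

```bash
cat >> look.py <<'E'
import json
q=json.load(open("cmd.json"));d=(s["position"]-np.array(q["p"]))*1000
print("actual-cmd board",np.round([d@BX,d@BY,d[2]],2),"rot",np.round((Ro.from_rotvec(q["r"]).inv()*Ro.from_rotvec(s["tcp_rot"])).as_rotvec(),4))
E
python3 look.py c2
```

```text
19.0 tip30 [-78.6  22.2  19. ] [2.531e+01 1.000e-02] F [-13.86   0.35   1.85]
actual-cmd board [-1.83 -0.21 -1.3 ] rot [ 0.0011  0.0054 -0.0001]
```

View pics/c2_b.png

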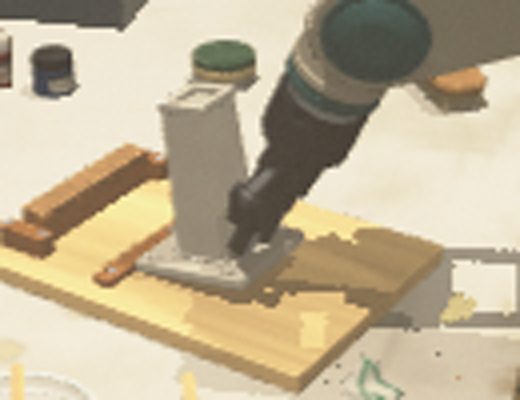

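View pics/c2_a.png

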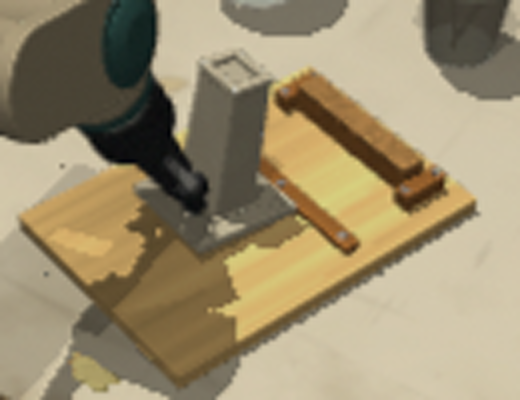

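```bash
python3 nxt.py 17 0.2 1.6 22.5
```

```text
target shift [-8.8 -0.  -7.9] turn [0.    0.054 0.   ]
0.25 [-2.2 -0.  -2. ] [0.    0.014 0.   ]
0.5 [-4.4 -0.  -4. ] [0.    0.027 0.   ]
0.75 [-6.6 -0.  -5.9] [0.   0.04 0.  ]
```

Emit:
carry_out --pt "0.3 -0.9 0 -0.8 0 0.005 0" --pt "0.3 -1.8 0 -1.6 0 0.011 0" --pt "0.3 -2.6 0 -2.4 0 0.016 0" --pt "0.3 -3.5 0 -3.2 0 0.022 0" --pt "0.3 -4.4 0 -4 0 0.027 0" --pt "0.3 -5.3 0 -4.7 0 0.032 0" --pt "0.3 -6.2 0 -5.5 0 0.038 0" --pt "0.3 -7 0 -6.3 0 0.043 0" --pt "0.3 -7.9 0 -7.1 0 0.049 0" --pt "0.3 -8.8 0 -7.9 0 0.054 0"

```text
t: 20.0
position: [0.5331, 0.0251, 0.076]
tcp_rot: [0.454, 2.717, -0.091]
wrist_force: [-7.6, 1.5, 2.4]
gripper_width: 0.0255
```

```bash
python3 look.py c3; python3 nxt.py 24 0.5 1.6 19.5
```

```text
20.1 tip30 [-74.3  22.3  30.5] [2.24e+01 2.00e-02] F [-9.44 -0.18  1.99]
actual-cmd board [-0.65 -0.09 -0.12] rot [ 0.0005  0.0023 -0.    ]
target shift [-9.5 -0.  -7. ] turn [0.    0.053 0.   ]
0.25 [-2.4 -0.  -1.8] [0.    0.013 0.   ]
0.5 [-4.8 -0.  -3.5] [0.    0.026 0.   ]
0.75 [-7.1 -0.  -5.2] [0.   0.04 0.  ]
```

View pics/c3_b.png

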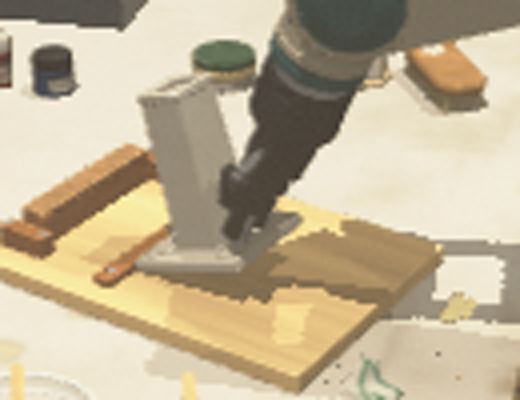

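Emit:
carry_out --pt "0.3 -1 0 -0.7 0 0.005 0" --pt "0.3 -1.9 0 -1.4 0 0.011 0" --pt "0.3 -2.9 0 -2.1 0 0.016 0" --pt "0.3 -3.8 0 -2.8 0 0.021 0" --pt "0.3 -4.8 0 -3.5 0 0.026 0" --pt "0.3 -5.7 0 -4.2 0 0.032 0" --pt "0.3 -6.7 0 -4.9 0 0.037 0" --pt "0.3 -7.6 0 -5.6 0 0.042 0" --pt "0.3 -8.6 0 -6.3 0 0.048 0" --pt "0.3 -9.5 0 -7 0 0.053 0"

```text
t: 21.1
position: [0.5392, 0.023, 0.0864]
tcp_rot: [0.463, 2.768, -0.079]
wrist_force: [-4.2, 1.4, 0.5]
gripper_width: 0.0258
```

```bash
python3 look.py c4; python3 nxt.py 31 0.5 1.6 16.5
```

```text
21.2 tip30 [-69.1  22.3  40.4] [19.43  0.02] F [-5.64 -0.74  1.36]
actual-cmd board [-0.16 -0.09  0.23] rot [0.0003 0.001  0.0001]
target shift [-10.1  -0.   -5.9] turn [0.    0.052 0.   ]
0.25 [-2.5 -0.  -1.5] [0.    0.013 0.   ]
0.5 [-5. -0. -3.] [0.    0.026 0.   ]
0.75 [-7.6 -0.  -4.4] [0.    0.039 0.   ]
```

View pics/c4_b.png

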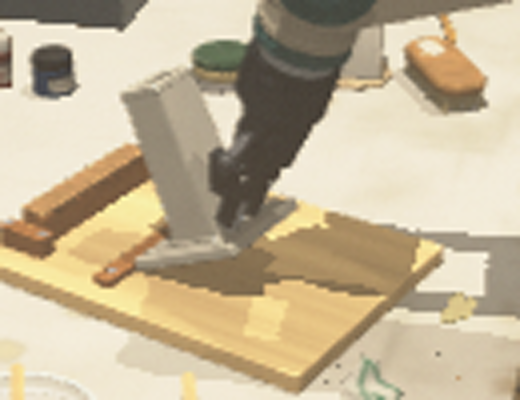

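Emit:
carry_out --pt "0.3 -1 0 -0.6 0 0.005 0" --pt "0.3 -2 0 -1.2 0 0.01 0" --pt "0.3 -3 0 -1.8 0 0.016 0" --pt "0.3 -4 0 -2.4 0 0.021 0" --pt "0.3 -5 0 -3 0 0.026 0" --pt "0.3 -6.1 0 -3.5 0 0.031 0" --pt "0.3 -7.1 0 -4.1 0 0.036 0" --pt "0.3 -8.1 0 -4.7 0 0.042 0" --pt "0.3 -9.1 0 -5.3 0 0.047 0" --pt "0.3 -10.1 0 -5.9 0 0.052 0"

```text
t: 22.2
position: [0.5466, 0.0206, 0.0958]
tcp_rot: [0.471, 2.818, -0.068]
wrist_force: [-6.2, 2.4, 2.6]
gripper_width: 0.0253
```

```bash
python3 look.py c5; python3 nxt.py 37 0.5 1.4 14
```

```text
22.3 tip30 [-62.9  22.5  49.2] [16.48  0.03] F [-5.83 -1.27  3.16]
actual-cmd board [-0.01  0.03  0.59] rot [0.     0.0005 0.    ]
target shift [-8.5 -0.  -4.2] turn [0.    0.044 0.   ]
0.25 [-2.1 -0.  -1. ] [0.    0.011 0.   ]
0.5 [-4.2 -0.  -2.1] [0.    0.022 0.   ]
0.75 [-6.4 -0.  -3.2] [0.    0.033 0.   ]
```

View pics/c5_b.png

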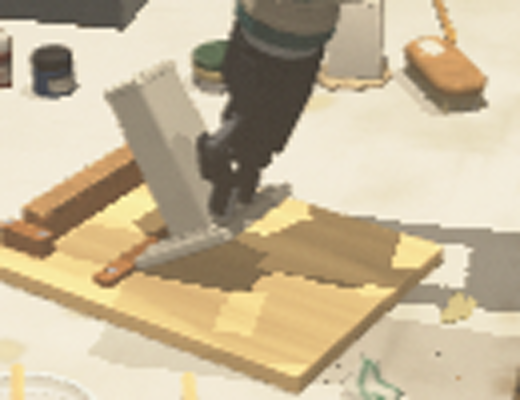

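View pics/c5_a.png

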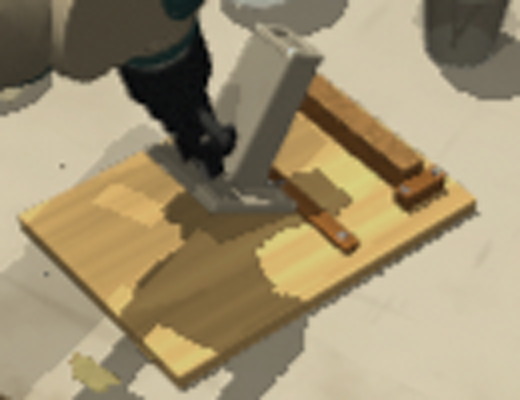

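Emit:
carry_out --pt "0.3 -0.9 0 -0.4 0 0.004 0" --pt "0.3 -1.7 0 -0.8 0 0.009 0" --pt "0.3 -2.6 0 -1.3 0 0.013 0" --pt "0.3 -3.4 0 -1.7 0 0.018 0" --pt "0.3 -4.2 0 -2.1 0 0.022 0" --pt "0.3 -5.1 0 -2.5 0 0.026 0" --pt "0.3 -6 0 -3 0 0.031 0" --pt "0.3 -6.8 0 -3.4 0 0.035 0" --pt "0.3 -7.7 0 -3.8 0 0.04 0" --pt "0.3 -8.5 0 -4.2 0 0.044 0"

```text
t: 23.3
position: [0.5534, 0.0183, 0.1027]
tcp_rot: [0.478, 2.861, -0.058]
wrist_force: [-6.0, 1.9, 5.6]
gripper_width: 0.0256
```

```bash
python3 look.py c6; python3 nxt.py 42 0.8 1.2 12
```

```text
23.4 tip30 [-57.   22.5  55.7] [14.    0.03] F [-7.99 -0.69  5.01]
actual-cmd board [0.19 0.09 0.99] rot [-0.0002 -0.0002  0.    ]
target shift [-6.9 -0.  -3.3] turn [0.    0.035 0.   ]
0.25 [-1.7 -0.  -0.8] [0.    0.009 0.   ]
0.5 [-3.4 -0.  -1.6] [0.    0.018 0.   ]
0.75 [-5.2 -0.  -2.5] [0.    0.026 0.   ]
```

View pics/c6_b.png

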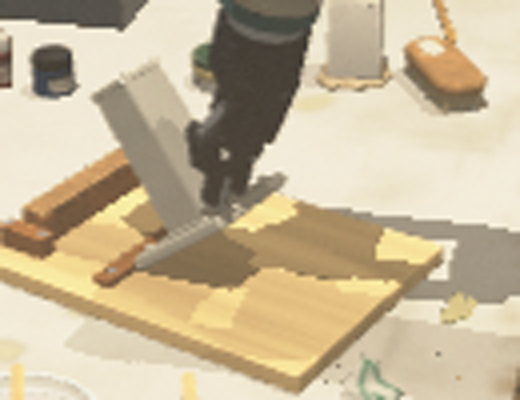

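```bash
python3 nxt.py 37 0.5 1.4 14 init >/dev/null
python3 - <<'E'
# restore commanded pose = exact model pose at (37,.5,1.4,14)
import subprocess;print(subprocess.run("python3 nxt.py 37 0.5 1.4 14; python3 nxt.py 42 1.5 1.2 12",shell=True,capture_output=True,text=True).stdout)
E
```

```text
target shift [-0. -0.  0.] turn [0. 0. 0.]
0.25 [-0. -0.  0.] [0. 0. 0.]
0.5 [-0. -0.  0.] [0. 0. 0.]
0.75 [-0. -0.  0.] [0. 0. 0.]
target shift [-6.5 -0.  -3.8] turn [0.    0.035 0.   ]
0.25 [-1.6 -0.  -1. ] [0.    0.009 0.   ]
0.5 [-3.2 -0.  -1.9] [0.    0.018 0.   ]
0.75 [-4.9 -0.  -2.8] [0.    0.026 0.   ]
```

Emit:
carry_out --pt "0.3 -0.6 0 -0.4 0 0.003 0" --pt "0.3 -1.3 0 -0.8 0 0.007 0" --pt "0.3 -2 0 -1.1 0 0.01 0" --pt "0.3 -2.6 0 -1.5 0 0.014 0" --pt "0.3 -3.2 0 -1.9 0 0.018 0" --pt "0.3 -3.9 0 -2.3 0 0.021 0" --pt "0.3 -4.6 0 -2.7 0 0.025 0" --pt "0.3 -5.2 0 -3 0 0.028 0" --pt "0.3 -5.9 0 -3.4 0 0.032 0" --pt "0.3 -6.5 0 -3.8 0 0.035 0"

```text
t: 24.4
position: [0.5587, 0.0164, 0.1073]
tcp_rot: [0.484, 2.894, -0.05]
wrist_force: [-3.7, 1.2, 2.4]
gripper_width: 0.0255
```

```bash
python3 look.py c7; python3 nxt.py 47 1.5 1.2 10
```

```text
24.5 tip30 [-52.6  22.5  60. ] [12.01  0.03] F [-4.75 -0.76  5.21]
actual-cmd board [0.24 0.02 0.19] rot [ 0.     -0.0002  0.0001]
target shift [-7.2 -0.  -2.7] turn [0.    0.035 0.   ]
0.25 [-1.8 -0.  -0.7] [0.    0.009 0.   ]
0.5 [-3.6 -0.  -1.4] [0.    0.018 0.   ]
0.75 [-5.4 -0.  -2. ] [0.    0.026 0.   ]
```

View pics/c7_b.png

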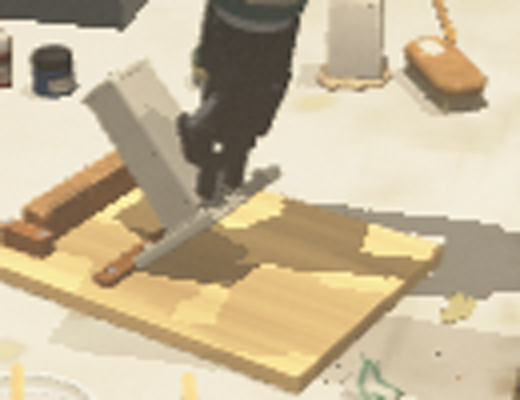

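View pics/c7_a.png

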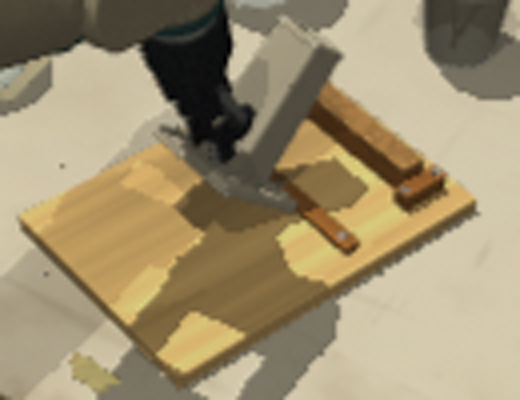

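Emit:
carry_out --pt "0.3 -0.7 0 -0.3 0 0.003 0" --pt "0.3 -1.4 0 -0.5 0 0.007 0" --pt "0.3 -2.2 0 -0.8 0 0.01 0" --pt "0.3 -2.9 0 -1.1 0 0.014 0" --pt "0.3 -3.6 0 -1.4 0 0.018 0" --pt "0.3 -4.3 0 -1.6 0 0.021 0" --pt "0.3 -5 0 -1.9 0 0.025 0" --pt "0.3 -5.8 0 -2.2 0 0.028 0" --pt "0.3 -6.5 0 -2.4 0 0.032 0" --pt "0.3 -7.2 0 -2.7 0 0.035 0"

```text
t: 25.5
position: [0.5648, 0.0143, 0.1117]
tcp_rot: [0.49, 2.929, -0.042]
wrist_force: [-5.5, 1.2, 5.1]
gripper_width: 0.0257
```

```bash
python3 look.py c8; python3 nxt.py 52 2.5 1.2 8
```

```text
25.6 tip30 [-47.   22.5  64.2] [10.01  0.03] F [-5.57  0.46  6.04]
actual-cmd board [0.33 0.06 0.52] rot [-0.0001 -0.0004  0.0001]
target shift [-7.3 -0.  -3. ] turn [0.    0.035 0.   ]
0.25 [-1.8 -0.  -0.8] [0.    0.009 0.   ]
0.5 [-3.6 -0.  -1.5] [0.    0.018 0.   ]
0.75 [-5.5 -0.  -2.2] [0.    0.026 0.   ]
```

View pics/c8_b.png

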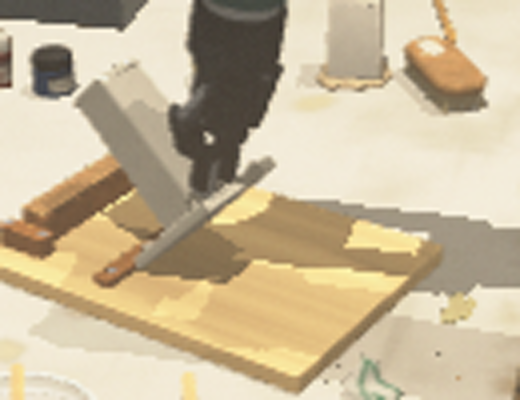

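```bash
cat > ang.py <<'E'
from h import *
def pl(cam,u,v,by):
    o0=(265,165) if cam=="scene" else (250,165)
    o,d=ray(cam,(u+.5)/4-.5+o0[0],(v+.5)/4-.5+o0[1]); o=o-STOP
    k=(by-o@BY)/(d@BY); p=o+k*d; return np.round(np.array([p@BX,p[2]])*1000,1)
E
python3 - <<'E'
from ang import *
for p in [(135,266),(275,160)]: print(pl("side",*p,.074))
E
```

```text
[-3.1  9.7]
[-144.7  150.9]
```

View pics/c8_a.png

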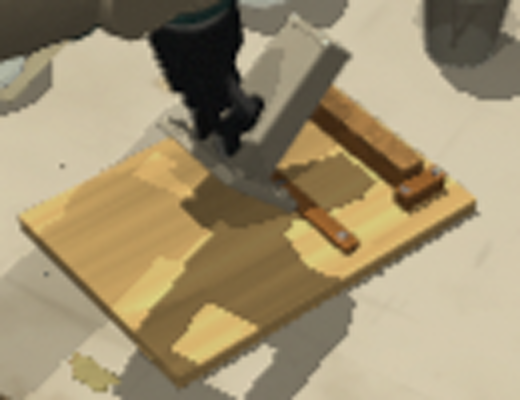

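Run:
```python
from ang import *
print("E",pl("side",135,266,.072), "far", pl("side",273,158,-.028), pl("scene",165,115,.072),pl("scene",295,212,-.028))
print("head scene", [pl("scene",*p,y) for p,y in (((351,46),-.004),((292,15),.048))])
print("head side", [pl("side",*p,y) for p,y in (((76,100),.048),)])
```

```text
E [-1.5  8.1] far [-76.3  89.5] [-71.1  85.9] [-0.1  0.4]
head scene [array([ 76.8, 140.9]), array([ 51.9, 154.6])]
head side [array([ 73.9, 135.3])]
```

```bash
python3 nxt.py 47 1.5 1.2 10 >/dev/null; python3 nxt.py 52 4 1 8
```

```text
target shift [-6.4 -0.  -4.2] turn [0.    0.035 0.   ]
0.25 [-1.6 -0.  -1. ] [0.    0.009 0.   ]
0.5 [-3.2 -0.  -2.1] [0.    0.018 0.   ]
0.75 [-4.8 -0.  -3.2] [0.    0.026 0.   ]
```

Emit:
carry_out --pt "0.3 -0.6 0 -0.4 0 0.003 0" --pt "0.3 -1.3 0 -0.8 0 0.007 0" --pt "0.3 -1.9 0 -1.3 0 0.01 0" --pt "0.3 -2.6 0 -1.7 0 0.014 0" --pt "0.3 -3.2 0 -2.1 0 0.018 0" --pt "0.3 -3.8 0 -2.5 0 0.021 0" --pt "0.3 -4.5 0 -2.9 0 0.025 0" --pt "0.3 -5.1 0 -3.4 0 0.028 0" --pt "0.3 -5.8 0 -3.8 0 0.032 0" --pt "0.3 -6.4 0 -4.2 0 0.035 0"

```text
t: 26.6
position: [0.57, 0.0125, 0.1165]
tcp_rot: [0.496, 2.963, -0.034]
wrist_force: [1.1, -0.1, -0.1]
gripper_width: 0.0259
```

```bash
python3 look.py c9; python3 nxt.py 58 4 1 5
```

```text
26.7 tip30 [-42.6  22.4  68.9] [7.98 0.02] F [0.8  0.96 0.86]
actual-cmd board [ 0.2  -0.05  0.01] rot [0.0002 0.0001 0.0001]
target shift [-10.   -0.   -1.9] turn [0.    0.052 0.001]
0.25 [-2.5 -0.  -0.5] [0.    0.013 0.   ]
0.5 [-5. -0. -1.] [0.    0.026 0.   ]
0.75 [-7.5 -0.  -1.4] [0.    0.039 0.001]
```

View pics/c9_b.png

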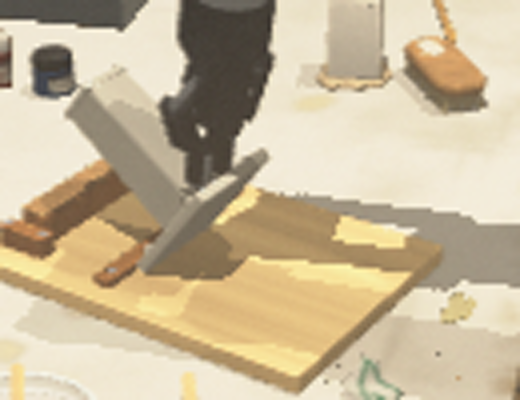

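Emit:
carry_out --pt "0.3 -1 0 -0.2 0 0.005 0" --pt "0.3 -2 0 -0.4 0 0.01 0" --pt "0.3 -3 0 -0.6 0 0.016 0" --pt "0.3 -4 0 -0.8 0 0.021 0" --pt "0.3 -5 0 -1 0 0.026 0" --pt "0.3 -6 0 -1.1 0 0.031 0" --pt "0.3 -7 0 -1.3 0 0.036 0" --pt "0.3 -8 0 -1.5 0 0.042 0" --pt "0.3 -9 0 -1.7 0 0.047 0" --pt "0.3 -10 0 -1.9 0 0.052 0"

```text
t: 27.7
position: [0.5791, 0.0093, 0.1198]
tcp_rot: [0.504, 3.014, -0.022]
wrist_force: [0.3, 0.3, 1.7]
gripper_width: 0.0254
```

```bash
python3 look.py d1; python3 nxt.py 64 4 1 2.5
```

```text
27.8 tip30 [-34.5  22.4  72. ] [5.   0.02] F [-0.07 -0.35  1.75]
actual-cmd board [ 0.25 -0.02  0.  ] rot [ 0.0002  0.0002 -0.0009]
target shift [-10.   -0.   -1.2] turn [ 0.     0.044 -0.   ]
0.25 [-2.5 -0.  -0.3] [ 0.     0.011 -0.   ]
0.5 [-5.  -0.  -0.6] [ 0.     0.022 -0.   ]
0.75 [-7.5 -0.  -0.9] [ 0.     0.033 -0.   ]
```

View pics/d1_b.png

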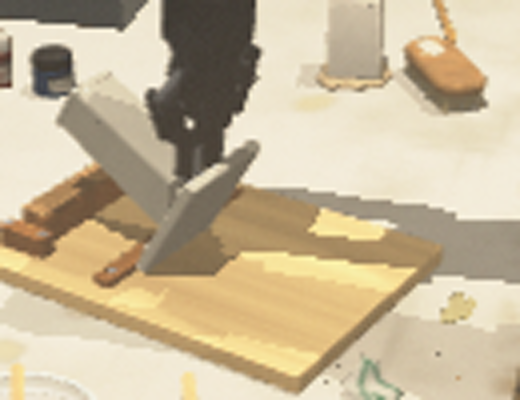

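View pics/d1_a.png

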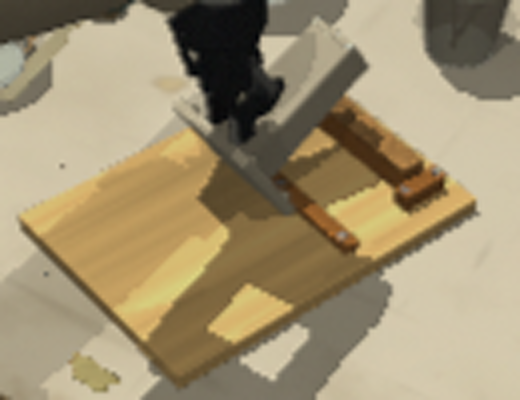

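Emit:
carry_out --pt "0.3 -1 0 -0.1 0 0.004 0" --pt "0.3 -2 0 -0.2 0 0.009 0" --pt "0.3 -3 0 -0.4 0 0.013 0" --pt "0.3 -4 0 -0.5 0 0.018 0" --pt "0.3 -5 0 -0.6 0 0.022 0" --pt "0.3 -6 0 -0.7 0 0.026 0" --pt "0.3 -7 0 -0.8 0 0.031 0" --pt "0.3 -8 0 -1 0 0.035 0" --pt "0.3 -9 0 -1.1 0 0.04 0" --pt "0.3 -10 0 -1.2 0 0.044 0"

```text
t: 28.8
position: [0.5884, 0.0061, 0.1219]
tcp_rot: [0.511, 3.057, -0.011]
wrist_force: [0.4, 0.5, 1.8]
gripper_width: 0.0255
```

```bash
python3 look.py d2; python3 nxt.py 70 4 1 -0.5
```

```text
28.9 tip30 [-26.   22.4  73.9] [2.48 0.03] F [0.51 0.06 1.52]
actual-cmd board [ 0.22  0.01 -0.01] rot [ 0.0002  0.0002 -0.0009]
target shift [-10.2  -0.   -0.6] turn [ 0.     0.052 -0.   ]
0.25 [-2.6 -0.  -0.2] [ 0.     0.013 -0.   ]
0.5 [-5.1 -0.  -0.3] [ 0.     0.026 -0.   ]
0.75 [-7.6 -0.  -0.4] [ 0.     0.039 -0.   ]
```

View pics/d2_b.png

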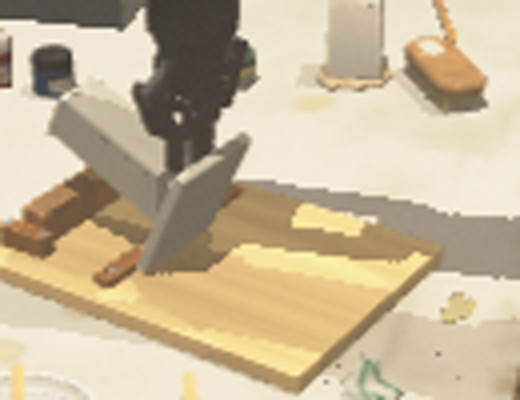

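Emit:
carry_out --pt "0.3 -1 0 -0.1 0 0.005 0" --pt "0.3 -2 0 -0.1 0 0.01 0" --pt "0.3 -3.1 0 -0.2 0 0.016 0" --pt "0.3 -4.1 0 -0.2 0 0.021 0" --pt "0.3 -5.1 0 -0.3 0 0.026 0" --pt "0.3 -6.1 0 -0.4 0 0.031 0" --pt "0.3 -7.1 0 -0.4 0 0.036 0" --pt "0.3 -8.2 0 -0.5 0 0.042 0" --pt "0.3 -9.2 0 -0.5 0 0.047 0" --pt "0.3 -10.2 0 -0.6 0 0.052 0"

```text
t: 29.9
position: [0.598, 0.0028, 0.1229]
tcp_rot: [-0.517, -3.09, -0.003]
wrist_force: [1.0, -0.7, 1.9]
gripper_width: 0.0255
```

```bash
python3 look.py d3; python3 nxt.py 76 4 1 -3
```

```text
30.0 tip30 [-17.4  22.4  74.9] [-0.51  0.02] F [ 1.86 -0.34  2.14]
actual-cmd board [ 0.22  0.01 -0.06] rot [ 0.0002  0.0002 -0.0008]
target shift [-10.2  -0.    0.1] turn [ 0.     0.044 -0.   ]
0.25 [-2.6 -0.   0. ] [ 0.     0.011 -0.   ]
0.5 [-5.1 -0.   0. ] [ 0.     0.022 -0.   ]
0.75 [-7.6 -0.   0.1] [ 0.     0.033 -0.   ]
```

View pics/d3_b.png

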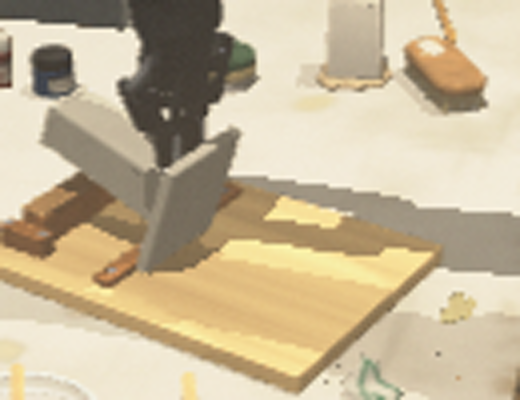

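View pics/d3_a.png

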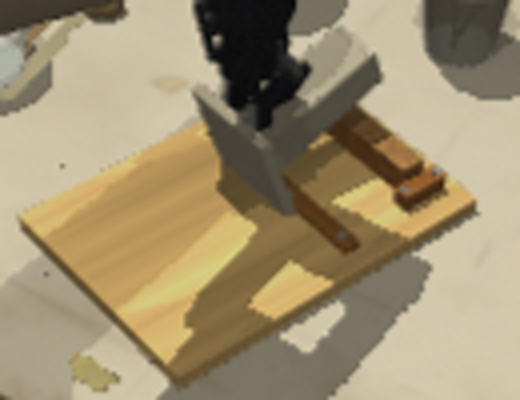

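Emit:
carry_out --pt "0.3 -1 0 0 0 0.004 0" --pt "0.3 -2 0 0 0 0.009 0" --pt "0.3 -3.1 0 0 0 0.013 0" --pt "0.3 -4.1 0 0 0 0.018 0" --pt "0.3 -5.1 0 0 0 0.022 0" --pt "0.3 -6.1 0 0.1 0 0.026 0" --pt "0.3 -7.1 0 0.1 0 0.031 0" --pt "0.3 -8.2 0 0.1 0 0.035 0" --pt "0.3 -9.2 0 0.1 0 0.04 0" --pt "0.3 -10.2 0 0.1 0 0.044 0"

```text
t: 31.0
position: [0.6077, -0.0005, 0.1227]
tcp_rot: [-0.51, -3.047, -0.014]
wrist_force: [1.2, 0.1, 3.0]
gripper_width: 0.0251
```

```bash
python3 look.py d4; python3 nxt.py 82 4 1 -5.5
```

```text
31.1 tip30 [-8.5 22.4 74.7] [-3.03  0.02] F [ 2.44 -0.22  2.52]
actual-cmd board [ 0.2   0.02 -0.12] rot [ 0.0003  0.0003 -0.0009]
target shift [-10.2  -0.    0.8] turn [ 0.001  0.043 -0.   ]
0.25 [-2.6 -0.   0.2] [ 0.     0.011 -0.   ]
0.5 [-5.1 -0.   0.4] [ 0.     0.022 -0.   ]
0.75 [-7.6 -0.   0.6] [ 0.001  0.032 -0.   ]
```

View pics/d4_b.png

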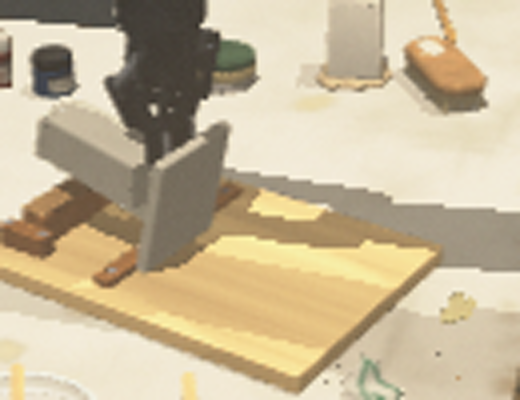

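Emit:
carry_out --pt "0.3 -1 0 0.1 0 0.004 0" --pt "0.3 -2 0 0.2 0 0.009 0" --pt "0.3 -3.1 0 0.2 0 0.013 0" --pt "0.3 -4.1 0 0.3 0 0.017 0" --pt "0.3 -5.1 0 0.4 0 0.022 0" --pt "0.3 -6.1 0 0.5 0 0.026 0" --pt "0.3 -7.1 0 0.6 0 0.03 0" --pt "0.3 -8.2 0 0.6 0 0.034 0" --pt "0.3 -9.2 0 0.7 0 0.039 0" --pt "0.3 -10.2 0 0.8 0.001 0.043 0"

```text
t: 32.1
position: [0.6173, -0.0038, 0.1213]
tcp_rot: [-0.503, -3.005, -0.023]
wrist_force: [2.4, -1.3, 2.1]
gripper_width: 0.0259
```

```bash
python3 look.py d5; python3 nxt.py 88 4.5 1 -8
```

```text
32.2 tip30 [ 0.3 22.4 73.4] [-5.5   0.03] F [ 3.15 -1.14  2.6 ]
actual-cmd board [ 0.18  0.03 -0.14] rot [ 0.0004  0.0003 -0.0009]
target shift [-10.1  -0.    0.9] turn [-0.     0.044 -0.   ]
0.25 [-2.5 -0.   0.2] [-0.     0.011 -0.   ]
0.5 [-5.  -0.   0.4] [-0.     0.022 -0.   ]
0.75 [-7.6 -0.   0.7] [-0.     0.033 -0.   ]
```

View pics/d5_b.png

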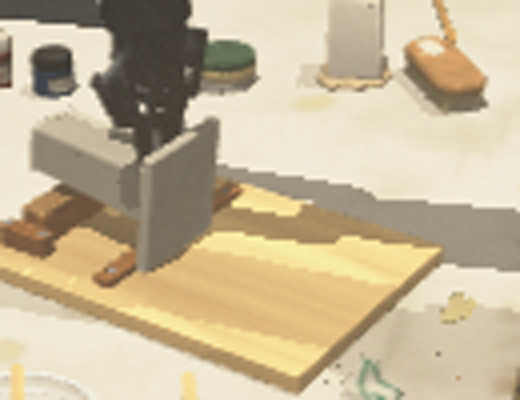

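View pics/d5_a.png

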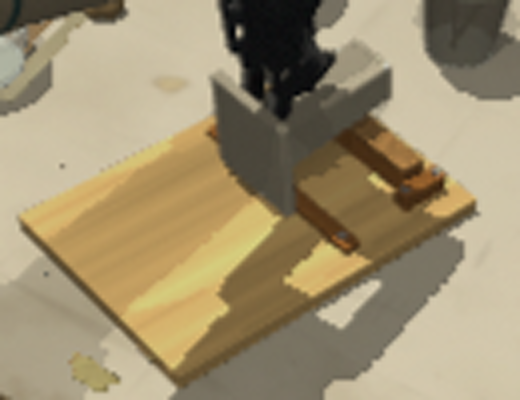

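Emit:
carry_out --pt "0.3 -1 0 0.1 0 0.004 0" --pt "0.3 -2 0 0.2 0 0.009 0" --pt "0.3 -3 0 0.3 0 0.013 0" --pt "0.3 -4 0 0.4 0 0.018 0" --pt "0.3 -5 0 0.4 0 0.022 0" --pt "0.3 -6.1 0 0.5 0 0.026 0" --pt "0.3 -7.1 0 0.6 0 0.031 0" --pt "0.3 -8.1 0 0.7 0 0.035 0" --pt "0.3 -9.1 0 0.8 0 0.04 0" --pt "0.3 -10.1 0 0.9 0 0.044 0"

```text
t: 33.2
position: [0.6267, -0.007, 0.1195]
tcp_rot: [-0.495, -2.962, -0.034]
wrist_force: [2.6, -0.1, 1.5]
gripper_width: 0.0259
```

```bash
python3 look.py d6; python3 nxt.py 92 5 2 -9
```

```text
33.3 tip30 [ 8.9 22.4 71.7] [-8.02  0.03] F [2.86 0.13 2.52]
actual-cmd board [ 0.15  0.01 -0.2 ] rot [ 0.0004  0.0004 -0.0008]
target shift [-7.6 -0.   0.8] turn [-0.     0.017 -0.   ]
0.25 [-1.9 -0.   0.2] [-0.     0.004 -0.   ]
0.5 [-3.8 -0.   0.4] [-0.     0.008 -0.   ]
0.75 [-5.7 -0.   0.6] [-0.     0.013 -0.   ]
```

View pics/d6_b.png

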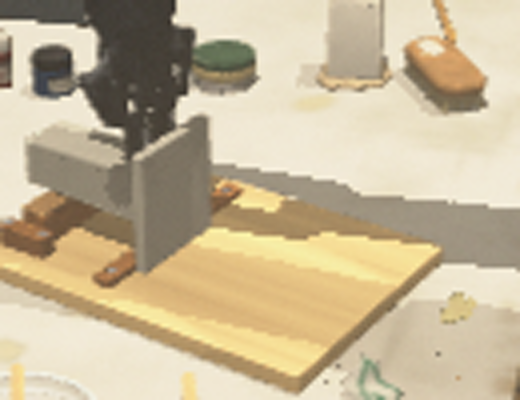

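View pics/d6_a.png

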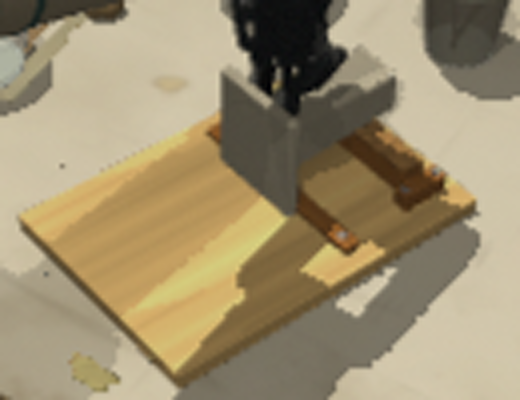

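Emit:
carry_out --pt "0.3 -0.8 0 0.1 0 0.002 0" --pt "0.3 -1.5 0 0.1 0 0.003 0" --pt "0.3 -2.3 0 0.1 0 0.005 0" --pt "0.3 -3 0 0.2 0 0.007 0" --pt "0.3 -3.8 0 0.2 0 0.008 0" --pt "0.3 -4.6 0 0.2 0 0.01 0" --pt "0.3 -5.3 0 0.3 0 0.012 0" --pt "0.3 -6.1 0 0.3 0 0.014 0" --pt "0.3 -6.8 0 0.4 0 0.015 0" --pt "0.3 -7.6 0 0.4 0 0.017 0"

```text
t: 34.3
position: [0.6337, -0.0094, 0.118]
tcp_rot: [-0.493, -2.945, -0.038]
wrist_force: [0.6, -0.3, 0.5]
gripper_width: 0.0254
```

```bash
python3 look.py d7
```

```text
34.4 tip30 [15.8 22.4 70.3] [-8.99  0.03] F [ 0.27 -0.55  0.07]
actual-cmd board [0.14 0.04 0.24] rot [ 0.0004  0.0004 -0.0009]
```

View pics/d7_b.png

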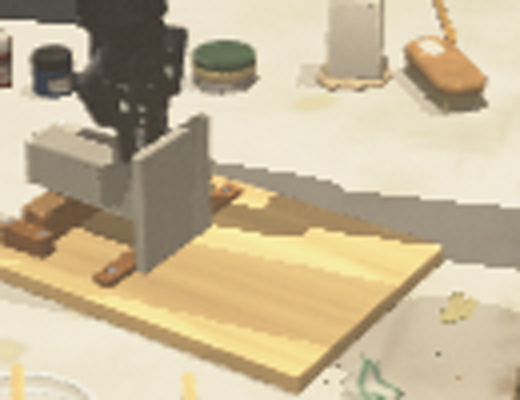

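View pics/d7_a.png

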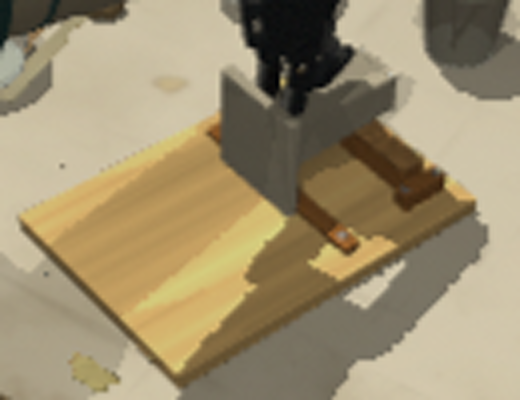

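The force on the tool has fallen to about zero and the core didn't move between the last two pictures, so it is resting on the rail. I'll retract along the tool axis.

Emit:
carry_out --pt "0.3 0 0 -3 0 0 0" --pt "0.3 0 0 -8 0 0 0" --pt "0.3 0 0 -15 0 0 0" --pt "0.3 0 0 -25 0 0 0" --pt "0.3 0 0 -40 0 0 0" --pt "0.3 0 0 -55 0 0 0" --pt "0.3 0 0 -75 0 0 0" --pt "0.3 0 0 -95 0 0 0" --pt "0.3 0 0 -115 0 0 0" --pt "0.3 0 0 -130 0 0 0"

```text
t: 35.4
position: [0.6534, -0.0161, 0.2495]
tcp_rot: [-0.493, -2.949, -0.038]
wrist_force: [0.2, 0.6, 0.0]
gripper_width: 0.0258
```

```bash
python3 look.py e1; python3 -c "
from h import *
cv2.imwrite('pics/we1.png',wcam())"
```

```text
35.5 tip30 [ 37.3  22.7 202.8] [-8.64  0.03] F [ 0.02 -0.63 -0.42]
actual-cmd board [ 21.37   0.32 132.78] rot [-0.001  -0.0058 -0.001 ]
```

View pics/e1_b.png

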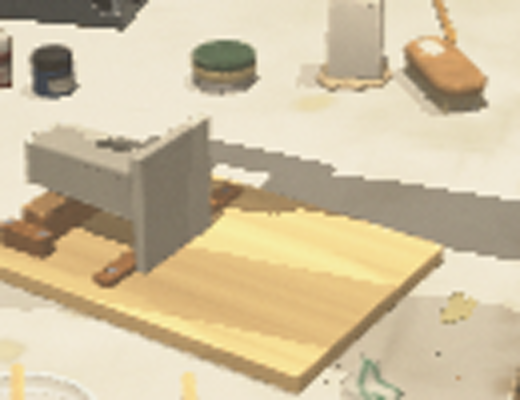

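View pics/e1_a.png

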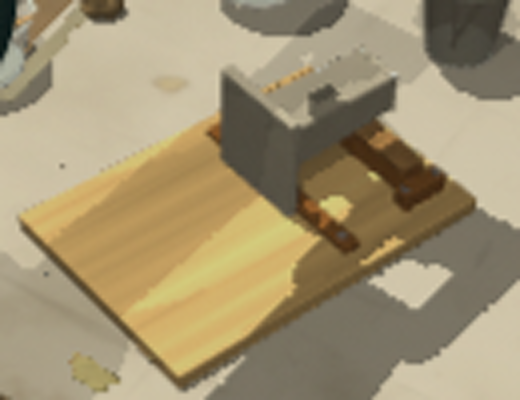

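View pics/we1.png

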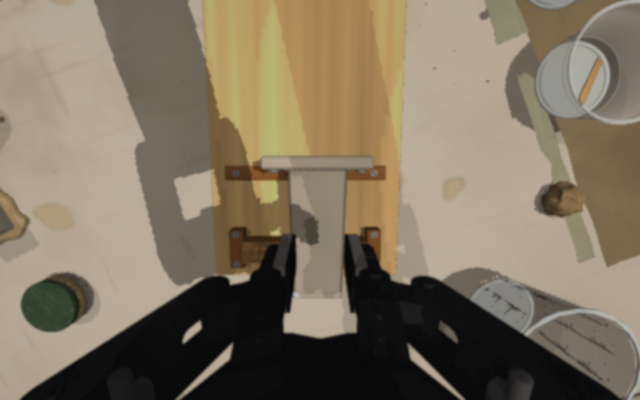

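Run:
```python
from ang import *
f=lambda c,u,v,z:np.round(w2b(onz(c,(u+.5)/4-.5+(265 if c=="scene" else 250),(v+.5)/4-.5+165,.018+z))*1000,1)
print("foot bottom corners on deck: scene",f("scene",292,214,0),"side",f("side",137,270,0), "scene +y",f("scene",222,157,0))
print("foot top corners z=112:",f("scene",294,128,.112),f("scene",222,67,.112),"side",f("side",135,160,.112),f("side",209,118,.112))
print("strip near end scene z=8:",f("scene",337,249,.008),"side",f("side",96,276,.008))
CAM; wcam()
for p,z in (((261,168),.112),((373,168),.112),((261,157),.112),((373,157),.112),((226,167),.008),((385,167),.008),((293,290),.081),((343,290),.081)): print(p,np.round(w2b(onz("wrist",*p,.018+z))*1000,1))
```

```text
foot bottom corners on deck: scene [ -3.7 -28.    0. ] side [ 1.6 65.7  0. ] scene +y [-7.4 69.7  0. ]
foot top corners z=112: [-10.5 -32.  112. ] [ -9.7  68.9 112. ] side [ -7.6  73.6 112. ] [-12.9 -24.3 112. ]
strip near end scene z=8: [ -5.5 -91.6   8. ] side [ 16.2 102.8   8. ]
(261, 168) [ -1.4 -28.2 112. ]
(373, 168) [ -1.5  69.3 112. ]
(261, 157) [-10.9 -28.  112. ]
(373, 157) [-11.  69. 112.]
(226, 167) [  1.4 -92.2   8. ]
(385, 167) [  1.2 102.8   8. ]
(293, 290) [125.4  -4.7  81. ]
(343, 290) [125.4  47.   81. ]
```

Run:
```python
from ang import *
f=r.grab_frame("scene")["color"][165:265,315:375] if 0 else None
for n,c,x,y,w,h in (("E_s","scene",315,172,55,50),("E_d","side",250,190,60,50)):
    im=r.grab_frame(c)["color"][y:y+h,x:x+w]; cv2.imwrite(f"pics/{n}.png",cv2.resize(im,None,fx=12,fy=12,interpolation=cv2.INTER_CUBIC))
print("head top -y scene",pl("scene",397,76,-.0056),"bottom",pl("scene",395,105,-.0056))
print("head top +y side",pl("side",26,143,.0464),"bottom",pl("side",27,183,.0464),)
```

```text
head top -y scene [137.2  75.8] bottom [138.7  39.3]
head top +y side [136.3  76.6] bottom [138.8  35.7]
```

View pics/E_s.png

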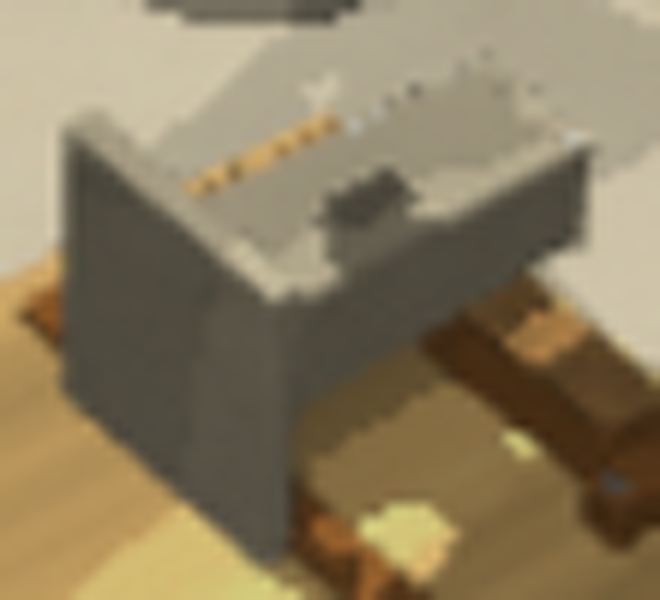

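View pics/E_d.png

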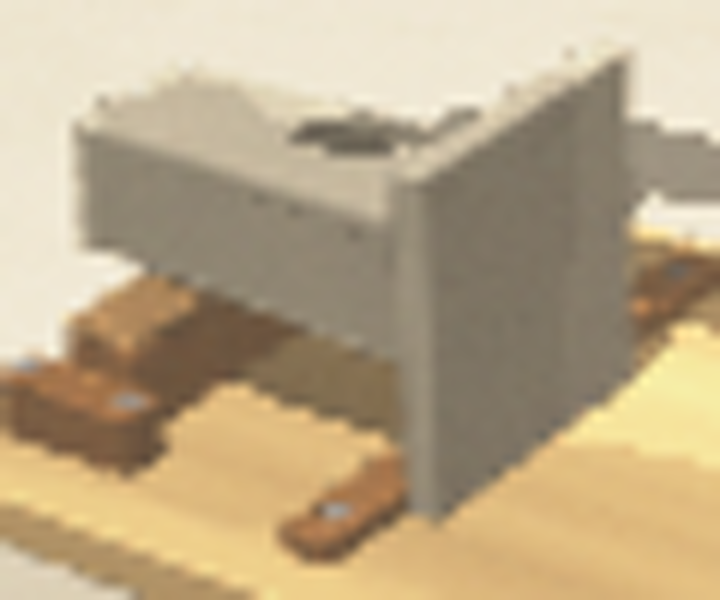

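```bash
python3 -c "
from h import *
s=r.sense();print(s['t'],np.round(s['wrist_force'],2))
print(r.close_job())"
```

```text
35.7 [ 0.35  0.23 -0.94]
the job is handed in; nothing more can be done
None
```

The core is lying on its side on the cork rail with its foot on edge just behind the stop strip, and I handed the job in at about 36 s of the 64 s. No verdict is reported.

**What I did**
- I pushed the core upright with both fingertips low on the column's -x face until the foot met the strip. That also squared it up with the board.
- I tipped it by following the inner corner through the lean. Past the balance point the ledge rested on the fingertips, so I eased it down at about 6 degrees per second and then withdrew straight off it.

**Last checks**
- **Level:** the head's top edge measured about 76 mm above the deck in both side views, against 78 mm expected, so it is level to about 1 degree. The leaning of the foot's underside, read roughly from single views, suggested up to 3 degrees.
- **Position:** the foot edge is about 12 to 15 mm behind the strip's near face and about 15 mm off the strip's middle. In the wrist view the core is square with the board.
- **Rest:** the tool force was about zero before I withdrew, the core did not move between pictures, and the gripper is clear of everything.

**What disagreed or came close**
- The fingertips proved about 15 to 18 mm shorter than my camera estimate, so I found the ledge height by feeling downward in small steps.
- Meeting the strip peaked at about 33 N at the wrist, close to the 40 N limit. Every reading I took after that was under 15 N.
- The bystanders in view looked undisturbed, but I did not measure them.

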